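Fit the tone bars of a xylophone in scale order

TASK

Move the five dry tone bars from the notched oiling rack onto the sound box, one to each place between the pins, lying flat across both felts and centred over the box, in scale order: the longest at the wide end, each next shorter one beside it, the shortest at the narrow end, top faces with the drilled dots still up. Leave the wax tin and the mug where they stand.

Things in the scene. Friction and masses are not known exactly. Their poses are not given: they have to be found in the camera images.
- bar_230: Longest (lowest) tone bar: dark wooden bar 230 mm long (own x axis), 28 mm wide (y), 18 mm thick (z up; hollowed underneath to 11 mm at the middle), with two small drilled dots on its top 127 mm apart. Origin: centre of its underside. Starts lying across the oiling rack, in any of its five notches.
- bar_210: Second longest tone bar: dark wooden bar 210 mm long (own x axis), 28 mm wide (y), 18 mm thick (z up; hollowed underneath to 11 mm at the middle), with two small drilled dots on its top 116 mm apart. Origin: centre of its underside. Starts lying across the oiling rack, in any of its five notches.
- bar_190: Middle tone bar: dark wooden bar 190 mm long (own x axis), 28 mm wide (y), 18 mm thick (z up; hollowed underneath to 11 mm at the middle), with two small drilled dots on its top 105 mm apart. Origin: centre of its underside. Starts lying across the oiling rack, in any of its five notches.
- bar_170: Second shortest tone bar: dark wooden bar 170 mm long (own x axis), 28 mm wide (y), 18 mm thick (z up; hollowed underneath to 11 mm at the middle), with two small drilled dots on its top 94 mm apart. Origin: centre of its underside. Starts lying across the oiling rack, in any of its five notches.
- bar_150: Shortest (highest) tone bar: dark wooden bar 150 mm long (own x axis), 28 mm wide (y), 18 mm thick (z up; hollowed underneath to 11 mm at the middle), with two small drilled dots on its top 83 mm apart. Origin: centre of its underside. Starts lying across the oiling rack, in any of its five notches.
- sound_box: Pale open box, fixed, 300 mm long (y), rims converging from wide end +y to narrow end -y. Origin: centre of underside, z up. Grey felt on both rims, top at z 68 mm: bars rest there along x. Black pins (10 thick, 15 high) part five places, 44 mm clear: centres x 0, y +108, +54, 0, -54, -108 mm. Bars there leave 26 mm between them, so open the fingers only a little; 50 mm empty space beneath.
- oiling_rack: Fixed rack: two pale notched bearers 300 mm long (y), 92 mm apart, five notches 54 mm apart at y +108, +54, 0, -54, -108 mm. Origin: centre of underside, z up. Bars lie in the notches along x, undersides at z 50 mm, between teeth 10 mm high; 26 mm free between neighbouring bars, 50 mm empty space beneath their middles.
- wax_tin: Bystander: closed round blue and yellow wax tin, 57 mm across, 34 mm high, standing behind the work. Origin: centre of its underside. Not to be moved.
- mug: Bystander: green enamel mug, 69 mm across, 81 mm high, standing behind the work. Origin: centre of its underside (handle included), z up. Not to be moved.
Not all that is in view belongs to the job. What is shaped like the bar_150 but purple is not meant.

How it is judged (in metres and radians):
At the end, for the whole second after the job is handed in: All five bars lie released and at rest on the felts, longest to shortest from wide to narrow end: each within 12 mm of its place along and across the box, underside within 5 mm of felt height, level within 0.06 rad, square to the box within 0.2 rad, drilled dots up (x of bar_230 in the frame of sound_box between -0.012 and 0.012 m and y of bar_230 in the frame of sound_box between 0.096 and 0.12 m and z of bar_230 in the frame of sound_box between 0.063 and 0.073 m and angle between the x axis of each of bar_230, bar_210, bar_190, bar_170, bar_150 and the x axis of sound_box, either way round below 0.2 rad and angle between each of bar_230, bar_210, bar_190, bar_170, bar_150's own z axis and vertical below 0.06 rad and linear speed of each of bar_230, bar_210, bar_190, bar_170, bar_150 below 0.02 m/s and angular speed of each of bar_230, bar_210, bar_190, bar_170, bar_150 below 0.2 rad/s and x of bar_210 in the frame of sound_box between -0.012 and 0.012 m and y of bar_210 in the frame of sound_box between 0.042 and 0.066 m and z of bar_210 in the frame of sound_box between 0.063 and 0.073 m and x of bar_190 in the frame of sound_box between -0.012 and 0.012 m and y of bar_190 in the frame of sound_box between -0.012 and 0.012 m and z of bar_190 in the frame of sound_box between 0.063 and 0.073 m and x of bar_170 in the frame of sound_box between -0.012 and 0.012 m and y of bar_170 in the frame of sound_box between -0.066 and -0.042 m and z of bar_170 in the frame of sound_box between 0.063 and 0.073 m and x of bar_150 in the frame of sound_box between -0.012 and 0.012 m and y of bar_150 in the frame of sound_box between -0.12 and -0.096 m and z of bar_150 in the frame of sound_box between 0.063 and 0.073 m); the robot touches nothing.
It fails at once if the wax tin is moved more than 30 mm or tipped (distance of wax_tin from where it was at the start of the episode above 0.03 m or angle between wax_tin's own z axis and vertical above 0.35 rad).
It fails at once if the mug is moved more than 30 mm or tipped (distance of mug from where it was at the start of the episode above 0.03 m or angle between mug's own z axis and vertical above 0.35 rad).
It also fails if it takes over 112 s, if anything falls off the work surface, if the arm or the gripper's body presses on something with over 40 N, if the wrist force passes 120 N, or if a joint passes its speed limit or range.

ROBOT

A 6-joint arm with a two-finger parallel gripper is mounted at the origin on a cart in front of the work surface, level with it; the furniture and walls round the work are solid. World frame = base frame: x ahead of the robot, y to its left, z up, the work surface at z = 0. Lengths are in mm, angles in rad, forces in N, time in s.
With the tool pointing down it reaches from about 325 to 850 mm from the base axis. Payload 15.5 kg.
Tool frame: the origin (TCP) lies between the finger pads; the fingertips stand 19 mm ahead of it and the grasp point (between the pads) is the TCP; x points along the fingers, y is the direction in which the jaws open and shut, and the axes are right-handed (so a half turn about x gives the same grasp; the last joint's range is limited). The gripper opens to 91 mm and grips with 3 to 60 N. Pads are 32 mm wide; open, the fingers measure 118 mm over their backs; the gripper's body (76 mm by 178 mm) begins 60 mm behind the grasp point.
Start: joints at [-0.096, 0.494, 1.345, -0, 1.302, -0.096], TCP at [625.001, 0.003, 199.915] pointing down, gripper open.
Joint ranges: [-2.91, 2.91], [-0.82, 2.16], [0.22, 2.67], [-1.22, 4.37], [0.12, 2.79], [-3.08, 3.08]. Speed limits (rad/s): [1.89, 1.89, 2.57, 3.01, 3.01, 3.01].

INTERFACE

Orientations are given as a rotation vector (axis times angle).
In Python, from station import arm gives the robot as it stands. The module is installed in compiled form; this text tells all that it offers.
- The arm moves only by the tool step_arm, never from a script. Its argument "targets" is a list of rows, each a list of 7 numbers: the turn, a rotation vector about the tool's x, y, z in rad, then the shift along the tool's x, y, z in m, then the opening, from -1 (shut) to 1 (fully open). A call has 1 to 10 rows; each row shifts and turns the commanded pose from where the row before left it, along the tool's axes as they then stand; what a row does not reach is not made up. A row lasts 1/10 s, in which the tool goes at most 50 mm and 8.59 degrees, less where a joint would pass 70% of its speed; a pose out of reach is approached as far as the arm can. A call is refused whole if a number of a shift passes 0.05 or a number of a turn 0.15, either way. A call with a gripper value outside its range is refused whole. The fingers move at their own pace and stop on an object; "grip_force" is the grip in N (left out, the last holds). Time passes only in rows, so rows that do not move let the fingers close. It gives the time, the measured TCP pose, the force and the opening at its end, in the units of the state.
- arm.sense(): the state, without advancing time (a new reading comes with each control period).
- arm.grab_frame(name): name is "scene" or "side" or "wrist"; returns a dict with "image" (420x560x3 uint8, blue, green, red), "mtx" (3x3 intrinsics, pixels), "origin" and "rotation" of the camera in the world. Camera axes: x right, y down, z forward; pixel columns grow to the right and rows downward; lengths in mm; the calibration is good to about 2 mm. A picture is of the moment at which its call begins. There is no depth.
- arm.close_job(): hands the job in, once; it reports no verdict.
Trained networks look in a picture, given as the dict that the camera call returned (one of the last four; its "shot" number tells which), for a name from the list of things; names that differ only in an ending like _2 or _b are one class to them, and where a whole thing is asked for, a point or a joint stands for the part that bears it (a point fixed in the world has none). Each returns a list of dicts, best first, with "confidence" (0 to 1); they miss things now and then, are a little off and sometimes report something else, mostly with a low value. They report only what shows in the picture. A call takes as long as a camera call. They do not tell look-alikes from the thing itself.
- arm.masks_of(picture, name): "pixels" (420x560 bool, what is visible of it) and "extent" ([left, top, width, height] in pixels, round what is visible of it).
The state is a dict: "time": time; "joint_pos": joint angles; "dq": joint speeds; "tau": joint torques, N m; "tool_pos": TCP position; "eef_rot": TCP orientation; "force": force on the tool from outside, world axes, zero at the start; "wrist_torque": the same for the moment, N m; "finger_gap": finger opening in mm.
Only numpy, scipy, OpenCV 4.12 (cv2) and the standard library are available. Lean on these libraries where they do the work, as an engineer would, in place of code of your own. Each camera call takes 0.05 s, during which the arm holds its last target.

## Working session

There is one attempt and no reset: what is moved stays moved. The work goes in short steps, Python scripts to look and compute and a tool call to move; the robot and the scene stay as the last step left them, time stands still between calls to the robot, and variables do not carry over. Pictures are saved under pics/ and viewed, and the job is handed in when it is done.

Besides the shell and the picture viewer there is one more tool, called after "Emit:" by a JSON object that holds its "fn" and its "kwargs", one argument or row to a line. step_arm: Moves the arm, as the interface text tells. Its arguments: {"type":"object","properties":{"targets":{"type":"array"},"grip_force":{"type":"number"}},"required":["targets"]}

```bash
mkdir -p pics; python3 - <<'E'
from station import arm
import cv2
s=arm.sense();print(s)
for n in ["scene","side","wrist"]:
    f=arm.grab_frame(n);cv2.imwrite(f"pics/a_{n}.png",f["image"]);print(n,f["mtx"],f["origin"],f["rotation"])
E
```

```text
{'time': 0.0, 'joint_pos': array([-9.55044075e-02,  4.94162793e-01,  1.34614584e+00, -1.65215477e-05,
        1.30250532e+00, -9.54691220e-02]), 'dq': array([-5.74124250e-04, -3.22673340e-04,  2.73802606e-03, -1.03172540e-03,
       -5.22960726e-04,  2.43312824e-05]), 'tau': array([-1.07322368e-03, -8.78814626e+01, -3.81857479e+01,  7.05250050e-02,
        5.33505273e-02, -1.50444166e-04]), 'tool_pos': array([6.24592119e+02, 3.36515184e-02, 1.99345977e+02]), 'eef_rot': array([ 1.20872064,  1.21015539, -1.21007111]), 'force': array([ 0.35889393, -1.23662001,  0.14450685]), 'wrist_torque': array([ 0.02901858, -0.02818446, -0.00110453]), 'finger_gap': 91.30538011482938}
scene [[515.10375383   0.         277.69077254]
 [  0.         515.10375383 213.81565974]
 [  0.           0.           1.        ]] [-221.57103797 -609.45317909  593.49543931] [-1.9053091   0.90367039 -0.56213787]
side [[442.96032392   0.         280.86988788]
 [  0.         442.96032392 204.24192426]
 [  0.           0.           1.        ]] [ 348.0062382  -860.48337688  489.7058188 ] [-1.99959911  0.2652299  -0.13588197]
wrist [[307.37983899   0.         282.07114413]
 [  0.         307.37983899 208.43362283]
 [  0.           0.           1.        ]] [625.0355711   74.2518805  383.85314653] [ 2.87470764e+00  5.05871721e-04 -1.31330877e-03]
```

View pics/a_scene.png

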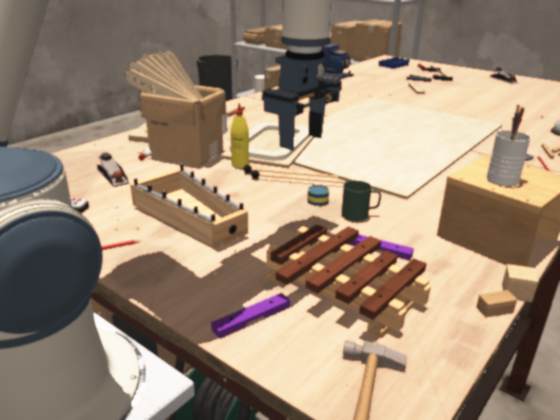

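View pics/a_side.png

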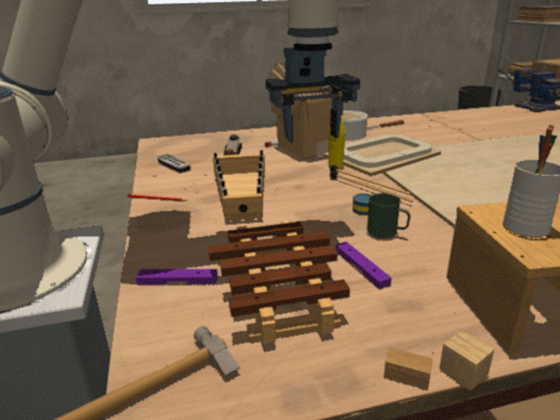

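View pics/a_wrist.png

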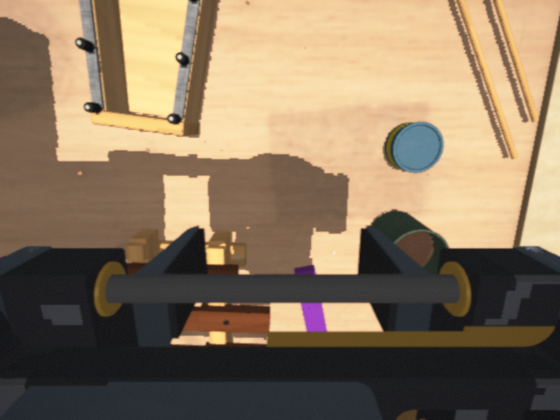

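```bash
cat > h.py <<'E'
import numpy as np,cv2
from scipy.spatial.transform import Rotation as R
from station import arm
def ray(f,uv):
    uv=np.atleast_2d(uv).astype(float);K=f["mtx"]
    d=np.c_[(uv[:,0]-K[0,2])/K[0,0],(uv[:,1]-K[1,2])/K[1,1],np.ones(len(uv))]
    return d@R.from_rotvec(f["rotation"]).as_matrix().T
def onz(f,uv,z):
    d=ray(f,uv);o=np.array(f["origin"]);return o+d*((z-o[2])/d[:,2])[:,None]
def proj(f,p):
    p=np.atleast_2d(p);c=(p-np.array(f["origin"]))@R.from_rotvec(f["rotation"]).as_matrix()
    return np.c_[c[:,0]/c[:,2]*f["mtx"][0,0]+f["mtx"][0,2],c[:,1]/c[:,2]*f["mtx"][1,1]+f["mtx"][1,2]]
E
python3 - <<'E'
from h import *
print(R.from_rotvec(arm.sense()["eef_rot"]).as_matrix().round(3))
for n in ["scene","side"]:
    f=arm.grab_frame(n)
    for t in ["bar_230","bar_210","bar_190","bar_170","bar_150","sound_box","oiling_rack","wax_tin","mug"]:
        for m in arm.masks_of(f,t):
            ys,xs=np.nonzero(m["pixels"]);c=(xs.mean(),ys.mean())
            print(n,t,round(m["confidence"],2),m["extent"],m["pixels"].sum(),np.round(c),onz(f,c,60)[0].round())
E
```

```text
[[-0.001  1.     0.   ]
 [ 0.     0.    -1.   ]
 [-1.    -0.001 -0.   ]]
scene bar_230 0.95 [277.3, 226.9, 83.0, 55.1] 1429 [315. 255.] [ 481. -149.   60.]
scene bar_230 0.88 [336.3, 249.2, 64.0, 57.9] 1241 [365. 276.] [ 480. -259.   60.]
scene bar_230 0.74 [210.3, 293.8, 78.8, 41.3] 1422 [250. 314.] [ 268. -169.   60.]
scene bar_230 0.68 [359.1, 257.6, 67.5, 62.7] 1453 [392. 288.] [ 479. -312.   60.]
scene bar_230 0.6 [271.1, 224.2, 56.5, 39.8] 873 [297. 244.] [492. -97.  60.]
scene bar_230 0.55 [347.3, 234.2, 67.7, 27.5] 447 [390. 247.] [ 599. -246.   60.]
scene bar_210 0.95 [277.3, 226.9, 83.0, 55.1] 1429 [315. 255.] [ 481. -149.   60.]
scene bar_210 0.88 [336.3, 249.2, 64.0, 57.9] 1241 [365. 276.] [ 480. -259.   60.]
scene bar_210 0.74 [210.3, 293.8, 78.8, 41.3] 1422 [250. 314.] [ 268. -169.   60.]
scene bar_210 0.68 [359.1, 257.6, 67.5, 62.7] 1453 [392. 288.] [ 479. -312.   60.]
scene bar_210 0.6 [271.1, 224.2, 56.5, 39.8] 873 [297. 244.] [492. -97.  60.]
scene bar_210 0.55 [347.3, 234.2, 67.7, 27.5] 447 [390. 247.] [ 599. -246.   60.]
scene bar_190 0.95 [277.3, 226.9, 83.0, 55.
[... 4503 characters left out ...]
27.7] 1718 [277. 260.] [ 498. -205.   60.]
side bar_150 0.62 [229.7, 279.7, 117.5, 37.6] 2151 [287. 297.] [ 487. -313.   60.]
side bar_150 0.57 [135.0, 265.7, 83.9, 21.7] 1241 [177. 276.] [ 323. -206.   60.]
side sound_box 0.78 [212.2, 151.5, 52.0, 69.5] 3030 [240. 184.] [492. 160.  60.]
side oiling_rack 0.96 [242.7, 249.6, 97.2, 90.5] 2315 [292. 320.] [ 480. -368.   60.]
side oiling_rack 0.73 [218.7, 249.8, 121.1, 25.1] 1703 [277. 260.] [ 497. -205.   60.]
side wax_tin 0.76 [353.9, 193.2, 17.1, 20.8] 317 [360. 203.] [734. -30.  60.]
side wax_tin 0.57 [229.0, 279.9, 118.4, 37.7] 2082 [287. 297.] [ 488. -313.   60.]
side mug 0.98 [367.4, 194.4, 41.7, 41.0] 1407 [384. 215.] [ 758. -100.   60.]
```

Emit:
{"fn": "step_arm", "kwargs": {
  "targets": [
    [0.1428,0,0,-0.015,0,0,-0.1],
    [0.1428,0,0,-0.015,0,0,-0.1],
    [0.1428,0,0,-0.015,0,0,-0.1],
    [0.1428,0,0,-0.015,0,0,-0.1],
    [0.1428,0,0,-0.015,0,0,-0.1],
    [0.1428,0,0,-0.015,0,0,-0.1],
    [0.1428,0,0,-0.015,0,0,-0.1],
    [0.1428,0,0,-0.015,0,0,-0.1],
    [0.1428,0,0,-0.015,0,0,-0.1],
    [0.1428,0,0,-0.015,0,0,-0.1]
  ],
  "grip_force": 25
}}

```text
time: 2.15
tool_pos: [624.9, 0.0, 350.6]
eef_rot: [2.151, 0.147, -2.151]
force: [1.0, 0.0, -0.8]
finger_gap: 41.0
```

Emit:
{"fn": "step_arm", "kwargs": {
  "targets": [
    [0.1428,0,0,0,0,0,-0.1],
    [0,0,0,0,0,0.043,-0.1],
    [0,0,0,0,0,0.043,-0.1],
    [0,0,0,0,0,0.043,-0.1],
    [0,0,0,0,0,0.043,-0.1],
    [0,0,0,0,0,0.043,-0.1],
    [0,0,0,0,0,0,-0.1],
    [0,0,0,0,0,0,-0.1]
  ]
}}

```text
time: 2.95
tool_pos: [409.7, 0.0, 350.5]
eef_rot: [2.223, -0.0, -2.22]
force: [0.6, -0.3, 1.0]
finger_gap: 40.6
```

```bash
cat > see.py <<'E'
import sys
from h import *
f=arm.grab_frame(sys.argv[1]);cv2.imwrite(f"pics/{sys.argv[2]}.png",f["image"])
import pickle;pickle.dump(f,open(f"pics/{sys.argv[2]}.pkl","wb"))
s=arm.sense();print(s["time"],s["tool_pos"].round(1),s["eef_rot"].round(3),s["force"].round(1),s["finger_gap"],f["origin"],f["rotation"])
E
python3 see.py wrist b1; python3 -c "
from h import *
f=arm.grab_frame('wrist')
import pickle
o=[]
for t in ['bar_230','sound_box','oiling_rack']:
    for m in arm.masks_of(f,t):
        ys,xs=np.nonzero(m['pixels']);c=(xs.mean(),ys.mean());o.append((t,m['pixels']))
        print(t,round(m['confidence'],2),m['extent'],m['pixels'].sum(),np.round(c),onz(f,c,68)[0].round())
pickle.dump((f,o),open('b1m.pkl','wb'))
"
```

```text
3.0 [ 4.105e+02 -1.000e-01  3.503e+02] [ 2.223 -0.    -2.22 ] [-0.6  0.6  0.1] 41.05935807965922 [ 4.84117874e+02 -2.64771562e-01  5.35037616e+02] [ 2.07960428 -2.07957422 -0.27818756]
bar_230 0.81 [431.6, 61.4, 47.2, 116.9] 2889 [457. 118.] [ 494. -255.   68.]
bar_230 0.77 [361.6, 32.0, 44.7, 160.6] 3546 [384. 111.] [ 505. -148.   68.]
bar_230 0.74 [469.4, 51.1, 48.6, 136.8] 3370 [494. 117.] [ 496. -308.   68.]
bar_230 0.73 [341.3, 183.2, 31.1, 64.8] 982 [356. 216.] [ 345. -118.   68.]
bar_230 0.61 [335.7, 58.1, 23.4, 109.2] 2137 [349. 113.] [502. -97.  68.]
bar_230 0.58 [397.8, 35.4, 48.0, 153.9] 3456 [422. 108.] [ 508. -203.   68.]
sound_box 0.94 [20.1, 42.9, 222.3, 119.6] 17842 [123. 111.] [504. 230.  68.]
oiling_rack 0.63 [315.7, 66.3, 210.9, 100.0] 4257 [406. 113.] [ 502. -180.   68.]
oiling_rack 0.36 [337.0, 57.1, 24.5, 107.9] 2160 [348. 111.] [504. -96.  68.]
```

View pics/b1.png

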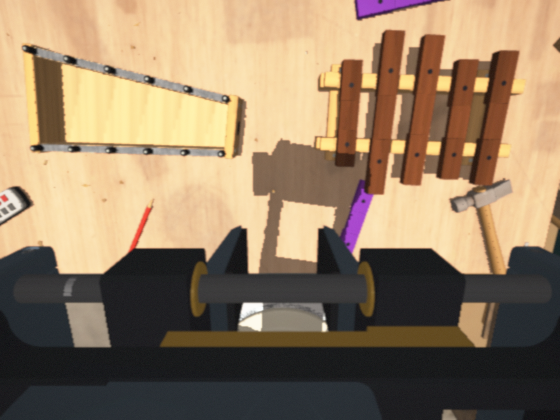

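```bash
python3 - <<'E'
import cv2
im=cv2.imread("pics/b1.png")
cv2.imwrite("pics/b1l.png",cv2.resize(im[25:175,10:250],None,fx=3.3,fy=3.3,interpolation=cv2.INTER_CUBIC))
cv2.imwrite("pics/b1r.png",cv2.resize(im[20:200,310:530],None,fx=3.3,fy=3.3,interpolation=cv2.INTER_CUBIC))
E
```

```text
(no output)
```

View pics/b1l.png

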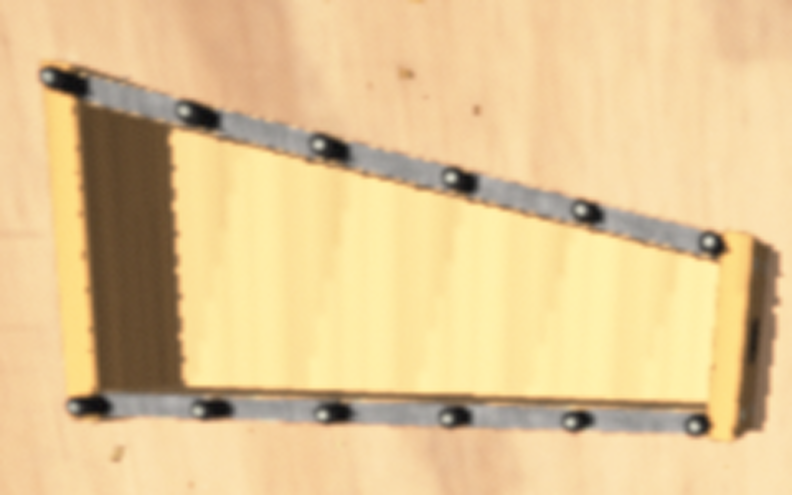

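View pics/b1r.png

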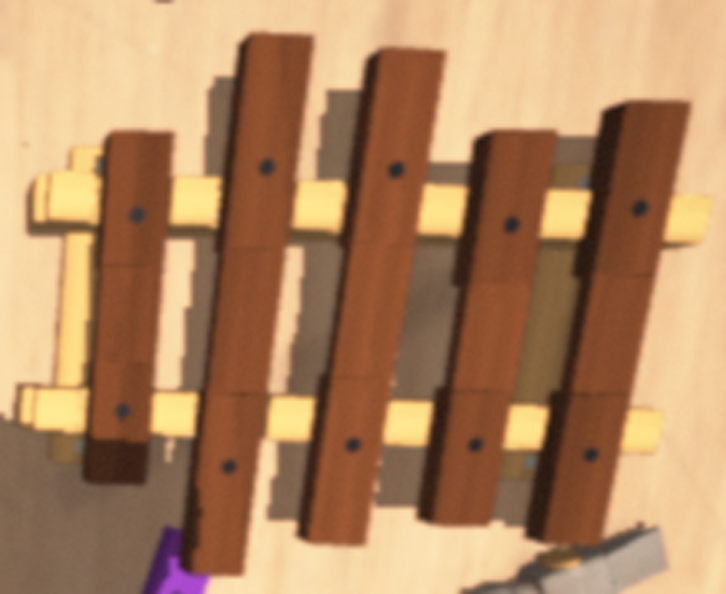

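```bash
python3 - <<'E'
from h import *
import pickle
f=pickle.load(open("pics/b1.pkl","rb"))
U=np.array([(48,74),(185,110),(319,145),(450,179),(581,211),(708,241)])/3.3+[10,25]
L=np.array([(75,405),(201,408),(327,413),(449,416),(571,420),(694,425)])/3.3+[10,25]
u=onz(f,U,83)[:,:2];l=onz(f,L,83)[:,:2]
print(u.round(1));print(l.round(1))
m=(u+l)/2;print(m.round(1),np.linalg.norm(np.diff(u,axis=0),axis=1).round(1),np.linalg.norm(np.diff(l,axis=0),axis=1).round(1))
# fit m = c + y_k * ydir ; ydir unit
k=np.array([135,81,27,-27,-81,-135.])
c=m.mean(0);d=(k[:,None]*m).sum(0)/(k@k);print("box c",c.round(1),"ydir",d.round(4),"len",np.linalg.norm(d),"yaw",np.arctan2(-d[0],d[1]))
th=np.arctan2(-d[0],d[1])
yd=np.array([-np.sin(th),np.cos(th)])
for n,y in zip((230,210,190,170,150),(108,54,0,-54,-108)): print(n,(c+y*yd).round(1))
B={150:[(137,214),(122,411)],230:[(266,167),(228,466)],210:[(396,170),(353,444)],170:[(511,225),(475,444)],190:[(639,208),(590,454)]}
cs=[]
for n,p in B.items():
    q=onz(f,np.array(p)/3.3+[310,20],68)[:,:2];dd=q[0]-q[1];cs.append(q.mean(0))
    print(n,"c",q.mean(0).round(1),"len",np.linalg.norm(dd).round(1),"yaw",np.arctan2(dd[1],dd[0]).round(3))
print(np.diff(cs,axis=0).round(1),np.linalg.norm(np.diff(cs,axis=0),axis=1))
E
```

```text
[[583.7 343.4]
 [570.4 290.5]
 [557.2 237.8]
 [544.2 185.4]
 [531.8 132.2]
 [519.9  79.7]]
[[452.1 360.5]
 [450.8 305.5]
 [448.6 250.6]
 [447.3 197.1]
 [445.6 143.6]
 [443.4  89.6]]
[[517.9 352. ]
 [510.6 298. ]
 [502.9 244.2]
 [495.8 191.3]
 [488.7 137.9]
 [481.7  84.7]] [54.6 54.3 53.9 54.7 53.8] [55.  55.  53.5 53.5 54.1]
box c [499.6 218. ] ydir [0.1343 0.9893] len 0.9983430522264463 yaw -0.134962277928427
230 [514.1 325. ]
210 [506.8 271.5]
190 [499.6 218. ]
170 [492.3 164.5]
150 [485.1 111. ]
150 c [497.2 -97.8] len 83.1 yaw -0.022
230 c [ 494.2 -149.6] len 126.6 yaw -0.045
210 c [ 498.6 -205.4] len 115.4 yaw -0.043
170 c [ 487.6 -259.3] len 93.4 yaw -0.019
190 c [ 488.8 -312.9] len 104.8 yaw -0.024
[[ -3.  -51.8]
 [  4.4 -55.8]
 [-11.  -54. ]
 [  1.2 -53.5]] [51.91885745 55.93343132 55.05566003 53.53868737]
```

```bash
cat > plan.py <<'E'
import numpy as np
box={230:(514.1,325.0),210:(506.8,271.5),190:(499.6,218.0),170:(492.3,164.5),150:(485.1,111.0)}
rack={150:(497.2,-97.8,-.022),230:(494.2,-149.6,-.045),210:(498.6,-205.4,-.043),170:(487.6,-259.3,-.019),190:(488.8,-312.9,-.024)}
def sh(a,b,yaw):
    dx,dy=b[0]-a[0],b[1]-a[1];c,s=np.cos(yaw),np.sin(yaw)
    return np.round([dx*s-dy*c,-(dx*c+dy*s)],1)  # tool y, tool z in mm
if __name__=="__main__":
    p=(410,0);
    for n in (150,230,210,170,190):
        print(n,"to rack yaw",rack[n][2],sh(p,rack[n],rack[n][2]),"| to box, yaw -0.135 (turn",round(.135+rack[n][2],3),")",sh(rack[n],box[n],-.135));p=box[n]
E
python3 plan.py
```

```text
150 to rack yaw -0.022 [ 95.9 -89.3] | to box, yaw -0.135 (turn 0.113 ) [-205.3   40.1]
230 to rack yaw -0.045 [259.9 -20.8] | to box, yaw -0.135 (turn 0.09 ) [-473.    44.2]
210 to rack yaw -0.043 [530.6  -7.3] | to box, yaw -0.135 (turn 0.092 ) [-473.7   56.1]
170 to rack yaw -0.019 [531.1   9.1] | to box, yaw -0.135 (turn 0.116 ) [-420.6   52.4]
190 to rack yaw -0.024 [477.3  -8. ] | to box, yaw -0.135 (turn 0.111 ) [-527.5   60.8]
```

Emit:
{"fn": "step_arm", "kwargs": {
  "targets": [
    [0.022,0,0,0,0,0,-0.1],
    [0,0,0,0.03,0.032,-0.0298,-0.1],
    [0,0,0,0.04,0.032,-0.0298,-0.1],
    [0,0,0,0.04,0.0319,-0.0297,-0.1],
    [0,0,0,0.04,0,0,-0.1],
    [0,0,0,0.04,0,0,-0.1],
    [0,0,0,0.03,0,0,-0.1],
    [0,0,0,0.02,0,0,-0.1],
    [0,0,0,0,0,0,-0.1],
    [0,0,0,0,0,0,-0.1]
  ]
}}

```text
time: 4.2
tool_pos: [486.8, -85.9, 124.3]
eef_rot: [-2.21, 0.025, 2.21]
force: [0.1, -0.6, 0.1]
finger_gap: 41.2
```

```bash
python3 see.py wrist c1;python3 see.py side c1s
```

```text
4.25 [487.2 -86.  125. ] [-2.211  0.025  2.209] [ 0.6 -0.1  1.1] 40.8937788530003 [561.54802851 -87.86429024 308.75144855] [ 2.05669942 -2.10289341 -0.28369601]
4.3 [487.4 -86.1 125.2] [-2.212  0.025  2.209] [ 0.1  0.2 -0.2] 41.26538435988884 [ 348.0062382  -860.48337688  489.7058188 ] [-1.99959911  0.2652299  -0.13588197]
```

View pics/c1.png

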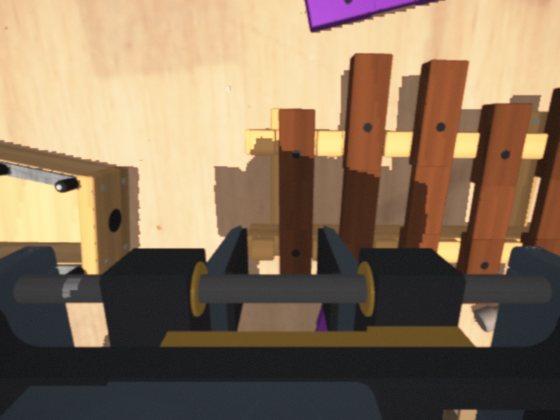

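View pics/c1s.png

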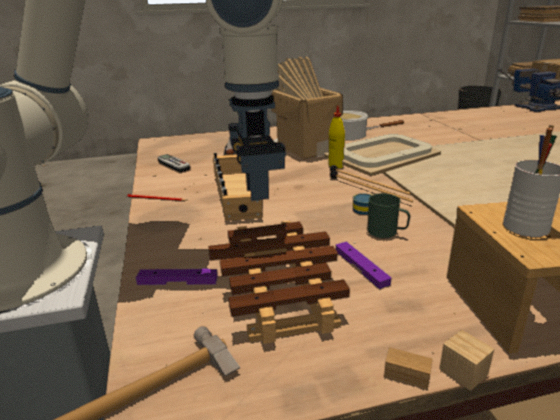

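```bash
python3 - <<'E'
from h import *
import pickle
f=pickle.load(open("pics/c1.pkl","rb"))
q=onz(f,[(295,155),(296,253),(367,127),(440,127),(504,155),(484,265)],68);print(q.round(1),q[:2].mean(0),q[4:].mean(0))
from plan import *
for y in (-.022,): print(sh((487.3,-86),q[:2].mean(0),y),sh((487.3,-86),rack[150],y))
b1=np.array([[137,214],[266,167],[396,170],[511,225],[475,444]])/3.3+[310,20]
print(onz(pickle.load(open("pics/b1.pkl","rb")),b1,68).round(1))
E
```

```text
[[ 538.3  -97.2   68. ]
 [ 456.2  -97.2   68. ]
 [ 558.  -152.    68. ]
 [ 556.8 -207.2   68. ]
 [ 534.7 -259.2   68. ]
 [ 441.6 -257.8   68. ]] [497.23127069 -97.20630503  68.        ] [ 488.11963153 -258.45347379   68.        ]
[ 11.  -10.2] [ 11.6 -10.2]
[[ 538.8  -98.7   68. ]
 [ 557.5 -152.5   68. ]
 [ 556.3 -207.9   68. ]
 [ 534.3 -260.3   68. ]
 [ 440.9 -258.4   68. ]]
```

Emit:
{"fn": "step_arm", "kwargs": {
  "targets": [
    [0,0,0,0,0.0113,-0.0102,-0.1],
    [0,0,0,0,0,0,-0.1],
    [0,0,0,0.02,0,0,-0.1],
    [0,0,0,0.02,0,0,-0.1],
    [0,0,0,0.015,0,0,-0.1],
    [0,0,0,0.008,0,0,-0.1],
    [0,0,0,0,0,0,-0.1],
    [0,0,0,0,0,0,-0.1],
    [0,0,0,0,0,0,-0.5],
    [0,0,0,0,0,0,-1]
  ],
  "grip_force": 25
}}

```text
time: 5.3
tool_pos: [496.8, -97.5, 61.7]
eef_rot: [-2.212, 0.025, 2.209]
force: [-0.7, -0.6, 0.2]
finger_gap: 28.3
```

Emit:
{"fn": "step_arm", "kwargs": {
  "targets": [
    [0,0,0,0,0,0,-1],
    [0,0,0,0,0,0,-1],
    [0,0,0,0,0,0,-1],
    [0,0,0,-0.02,0,0,-1],
    [0,0,0,-0.03,0,0,-1],
    [0,0,0,-0.03,0,0,-1],
    [0,0,0,0,0,0,-1],
    [0,0,0,0,0,0,-1]
  ]
}}

```text
time: 6.1
tool_pos: [496.6, -97.4, 141.3]
eef_rot: [-2.212, 0.025, 2.209]
force: [-1.0, -0.3, -0.5]
finger_gap: 0.3
```

```bash
python3 see.py wrist c2;python3 see.py side c2s
```

```text
6.15 [496.1 -97.2 140.6] [-2.21   0.024  2.211] [-0.5 -0.6 -0.7] 0.5986473291244414 [571.09836418 -99.25786147 325.86823096] [ 2.05781107 -2.1030696  -0.28158847]
6.2 [495.8 -97.2 140.2] [-2.209  0.024  2.212] [ 0.8 -0.1 -0.4] 0.02245842244621857 [ 348.0062382  -860.48337688  489.7058188 ] [-1.99959911  0.2652299  -0.13588197]
```

View pics/c2.png

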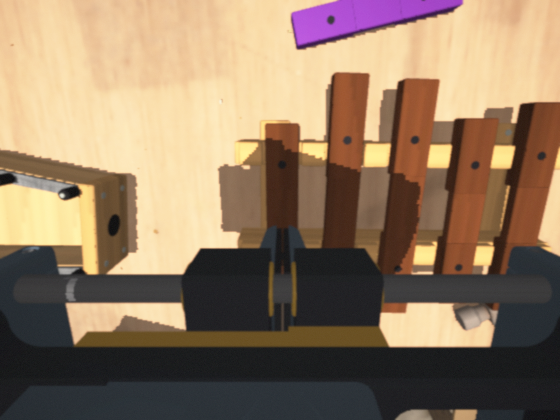

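View pics/c2s.png

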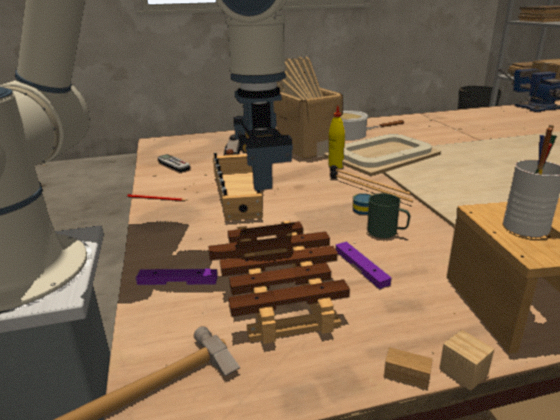

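```bash
python3 - <<'E'
from h import *
import pickle
f=pickle.load(open("pics/c2.pkl","rb"))
print(onz(f,[(282,165),(347,140),(415,140),(475,165),(459,268)],68).round(1))
E
```

```text
[[ 538.5  -98.5   68. ]
 [ 557.8 -152.2   68. ]
 [ 556.6 -207.9   68. ]
 [ 535.  -260.    68. ]
 [ 440.6 -258.9   68. ]]
```

Emit:
{"fn": "step_arm", "kwargs": {
  "targets": [
    [0,0,0,0,0,0,-0.1],
    [0,0,0,0,0,0,-0.1],
    [0,0,0,0,0,0,-0.1],
    [0,0,0,0.03,0,0,-0.1],
    [0,0,0,0.03,0,0,-0.1],
    [0,0,0,0.014,0,0,-0.1],
    [0,0,0,0.008,0,0,-0.1],
    [0,0,0,0,0,0,-0.1]
  ]
}}

```text
time: 7.0
tool_pos: [496.0, -97.2, 58.3]
eef_rot: [-2.208, 0.024, 2.212]
force: [0.4, -0.3, 1.0]
finger_gap: 40.7
```

Emit:
{"fn": "step_arm", "kwargs": {
  "targets": [
    [0,0,0,0,0,0,-0.5],
    [0,0,0,0,0,0,-0.5],
    [0,0,0,0,0,0,-0.5]
  ],
  "grip_force": 30
}}

```text
time: 7.3
tool_pos: [496.9, -97.5, 59.8]
eef_rot: [-2.212, 0.025, 2.209]
force: [-0.2, 0.2, 0.2]
finger_gap: 23.5
```

```bash
python3 see.py wrist c3;python3 see.py side c3s; python3 -c "
import cv2
im=cv2.imread('pics/c3s.png');cv2.imwrite('pics/c3z.png',cv2.resize(im[150:270,190:330],None,fx=5,fy=5,interpolation=cv2.INTER_CUBIC))"
```

```text
7.35 [496.8 -97.5  59.7] [-2.212  0.025  2.209] [ 0.5 -0.1 -0.1] 22.709233701921185 [571.32465529 -99.32828019 244.32029848] [ 2.05785851 -2.10312254 -0.28144253]
7.4 [496.7 -97.4  59.6] [-2.211  0.025  2.21 ] [ 0.2 -1.2 -0.3] 22.975007749159815 [ 348.0062382  -860.48337688  489.7058188 ] [-1.99959911  0.2652299  -0.13588197]
```

View pics/c3.png

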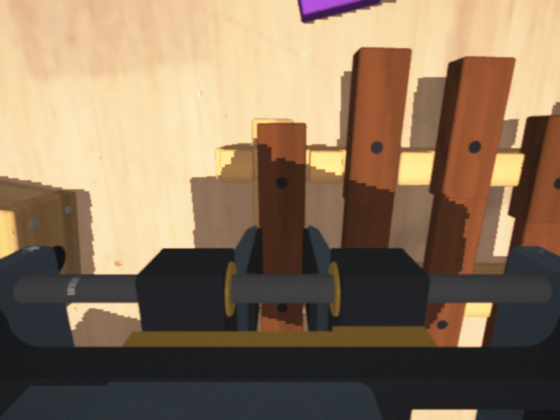

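View pics/c3z.png

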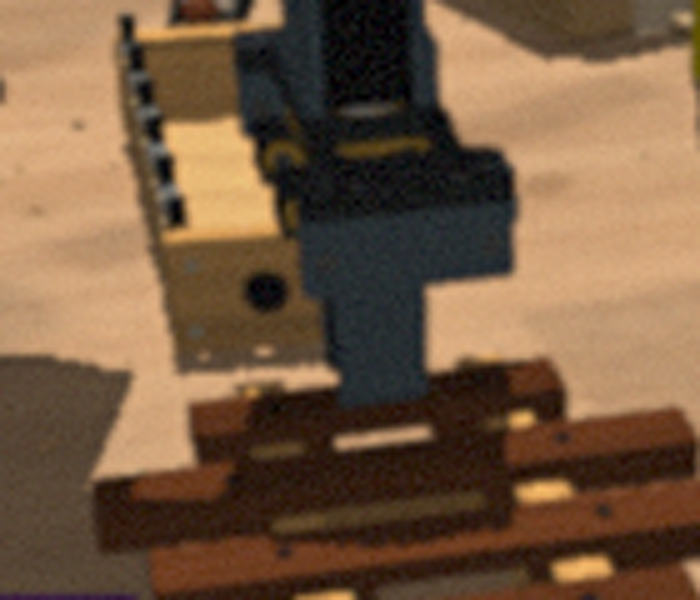

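```bash
python3 - <<'E'
from h import *
import pickle
s=arm.sense();T=R.from_rotvec(s["eef_rot"]).as_matrix();p=s["tool_pos"];g=s["finger_gap"]/2
print(p,g)
for n in ("c3","c3s"):
    f=pickle.load(open(f"pics/{n}.pkl","rb"));im=f["image"].copy()
    for t in (0,19):
        for sy in(-1,1):
            for w in (-16,16):
                for o in (0,13.5):
                    q=proj(f,p+T@[t,sy*(g+o),w])[0];print(n,t,sy,w,o,q.round());cv2.circle(im,tuple(q.round().astype(int)),2,(0,255,0) if t==19 else (0,0,255),-1)
    cv2.imwrite(f"pics/{n}p.png",im if n=="c3" else cv2.resize(im[150:270,190:330],None,fx=5,fy=5))
f=pickle.load(open("pics/c3s.pkl","rb"))
# where is the bar 150 in side view
print(proj(f,[(497,-97.8-14,68),(497,-97.8-14,57),(497,-97.8-14,50)]))
E
```

```text
[496.6959201  -97.43528787  59.56252255] 11.487503874579907
c3 0 -1 -16 0 [263. 221.]
c3 0 -1 -16 13.5 [242. 221.]
c3 0 -1 16 0 [264. 268.]
c3 0 -1 16 13.5 [244. 268.]
c3 0 1 -16 0 [300. 221.]
c3 0 1 -16 13.5 [321. 221.]
c3 0 1 16 0 [299. 268.]
c3 0 1 16 13.5 [320. 268.]
c3 19 -1 -16 0 [265. 213.]
c3 19 -1 -16 13.5 [245. 213.]
c3 19 -1 16 0 [266. 256.]
c3 19 -1 16 13.5 [247. 256.]
c3 19 1 -16 0 [298. 213.]
c3 19 1 -16 13.5 [318. 213.]
c3 19 1 16 0 [298. 256.]
c3 19 1 16 13.5 [317. 256.]
c3s 0 -1 -16 0 [270. 229.]
c3s 0 -1 -16 13.5 [269. 226.]
c3s 0 -1 16 0 [255. 231.]
c3s 0 -1 16 13.5 [254. 228.]
c3s 0 1 -16 0 [273. 234.]
c3s 0 1 -16 13.5 [274. 237.]
c3s 0 1 16 0 [257. 236.]
c3s 0 1 16 13.5 [258. 239.]
c3s 19 -1 -16 0 [271. 237.]
c3s 19 -1 -16 13.5 [269. 234.]
c3s 19 -1 16 0 [255. 239.]
c3s 19 -1 16 13.5 [254. 236.]
c3s 19 1 -16 0 [273. 242.]
c3s 19 1 -16 13.5 [274. 246.]
c3s 19 1 16 0 [257. 244.]
c3s 19 1 16 13.5 [258. 248.]
[[265.14295654 231.87258105]
 [265.353972   236.75363949]
 [265.48707223 239.83241874]]
```

View pics/c3p.png

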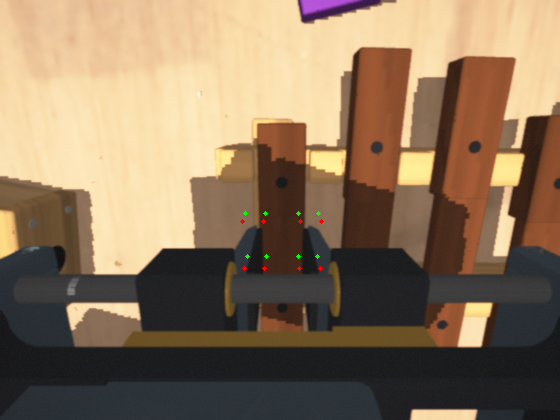

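View pics/c3sp.png

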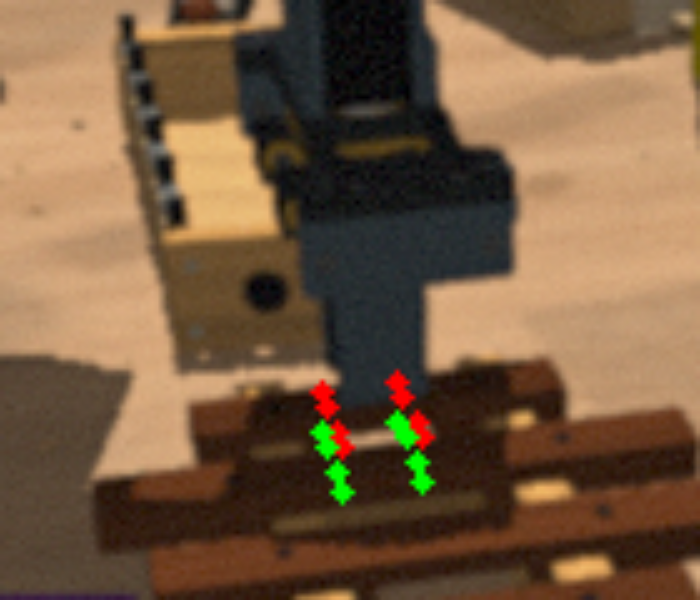

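The fingers closed with no bar between them. Both cameras show the fingertips about 35 mm higher than the stated 19 mm ahead of the TCP. I'll reopen, go about 33 mm lower while watching the force, and look before closing.

Emit:
{"fn": "step_arm", "kwargs": {
  "targets": [
    [0,0,0,0,0,0,-0.1],
    [0,0,0,0,0,0,-0.1],
    [0,0,0,0,0,0,-0.1],
    [0,0,0,0.01,0,0,-0.1],
    [0,0,0,0.005,0,0,-0.1],
    [0,0,0,0,0,0,-0.1]
  ]
}}

```text
time: 8.0
tool_pos: [495.7, -97.1, 43.0]
eef_rot: [-2.208, 0.024, 2.212]
force: [-0.3, 0.4, -1.0]
finger_gap: 41.4
```

Emit:
{"fn": "step_arm", "kwargs": {
  "targets": [
    [0,0,0,0.006,0,0,-0.1],
    [0,0,0,0.006,0,0,-0.1],
    [0,0,0,0.006,0,0,-0.1],
    [0,0,0,0,0,0,-0.1]
  ]
}}

```text
time: 8.4
tool_pos: [496.0, -97.2, 25.2]
eef_rot: [-2.209, 0.024, 2.211]
force: [0.4, 0.5, 0.7]
finger_gap: 41.0
```

```bash
python3 see.py wrist c4;python3 see.py side c4s; python3 -c "
import cv2
im=cv2.imread('pics/c4s.png');cv2.imwrite('pics/c4z.png',cv2.resize(im[150:270,190:330],None,fx=5,fy=5,interpolation=cv2.INTER_CUBIC))"
```

```text
8.45 [496.1 -97.3  25.6] [-2.209  0.024  2.211] [0.1 0.8 1.1] 41.06498954228411 [570.84331562 -99.19484192 209.55824952] [ 2.05685353 -2.10195272 -0.28475641]
8.5 [496.3 -97.3  25.9] [-2.21   0.024  2.211] [-0.2  0.  -1.1] 40.71570094424135 [ 348.0062382  -860.48337688  489.7058188 ] [-1.99959911  0.2652299  -0.13588197]
```

View pics/c4.png

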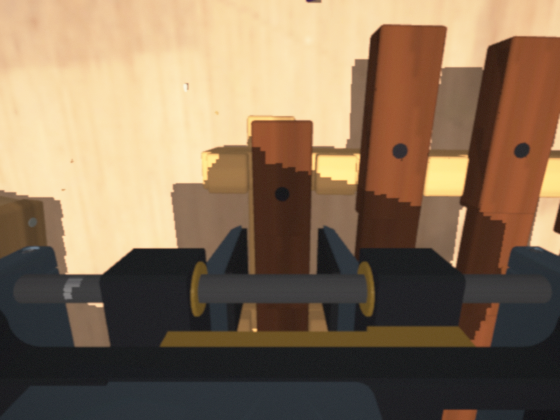

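View pics/c4z.png

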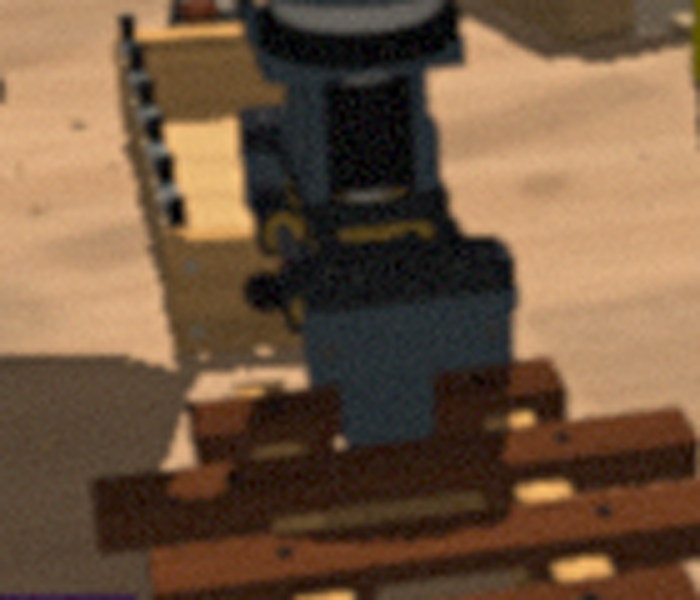

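Emit:
{"fn": "step_arm", "kwargs": {
  "targets": [
    [0,0,0,0,0,0,-0.4],
    [0,0,0,0,0,0,-1],
    [0,0,0,0,0,0,-1],
    [0,0,0,0,0,0,-1],
    [0,0,0,0,0,0,-1]
  ],
  "grip_force": 25
}}

```text
time: 9.0
tool_pos: [496.6, -97.4, 26.3]
eef_rot: [-2.211, 0.024, 2.21]
force: [-0.0, -0.7, 4.5]
finger_gap: 27.7
```

```bash
python3 -c "
from h import *
s=arm.sense();print(s['time'],s['tool_pos'],s['finger_gap'],s['force'])"
```

```text
9.0 [496.5953594  -97.41104432  26.28947701] 27.682984863672882 [-0.03356816 -0.72110077  4.53948108]
```

Emit:
{"fn": "step_arm", "kwargs": {
  "targets": [
    [0,0,0,-0.01,0,0,-1],
    [0,0,0,-0.025,0,0,-1],
    [0,0,0,-0.035,0,0,-1],
    [0.113,0,0,-0.015,0,0,-1],
    [0,0,0,0,-0.02,0.004,-1],
    [0,0,0,0,-0.04,0.008,-1],
    [0,0,0,0,-0.04,0.008,-1],
    [0,0,0,0,-0.04,0.008,-1],
    [0,0,0,0,-0.04,0.008,-1],
    [0,0,0,0,-0.0253,0.0041,-1]
  ]
}}

```text
time: 10.0
tool_pos: [483.6, 113.9, 111.7]
eef_rot: [-2.152, 0.144, 2.152]
force: [0.4, -0.5, -0.2]
finger_gap: 28.0
```

Emit:
{"fn": "step_arm", "kwargs": {
  "targets": [
    [0,0,0,0,0,0,-1],
    [0,0,0,0,0,0,-1]
  ]
}}

```text
time: 10.2
tool_pos: [484.2, 111.8, 111.5]
eef_rot: [-2.153, 0.144, 2.152]
force: [0.2, -0.1, -1.1]
finger_gap: 27.9
```

```bash
python3 see.py wrist d1; python3 see.py scene d1s
```

```text
10.25 [484.3 111.1 111.4] [-2.152  0.145  2.152] [ 0.2 -1.  -0. ] 28.211200708216822 [558.19296763 101.5743044  295.94919591] [ 1.9432191  -2.2210738  -0.29874219]
10.3 [484.4 110.8 111.3] [-2.151  0.146  2.151] [-0.1 -0.2 -1.5] 27.928487973859276 [-221.57103797 -609.45317909  593.49543931] [-1.9053091   0.90367039 -0.56213787]
```

View pics/d1.png

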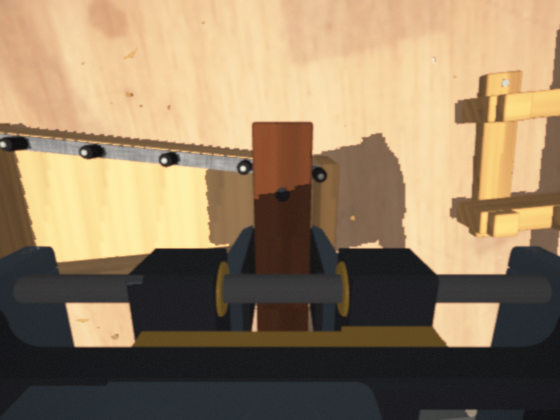

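View pics/d1s.png

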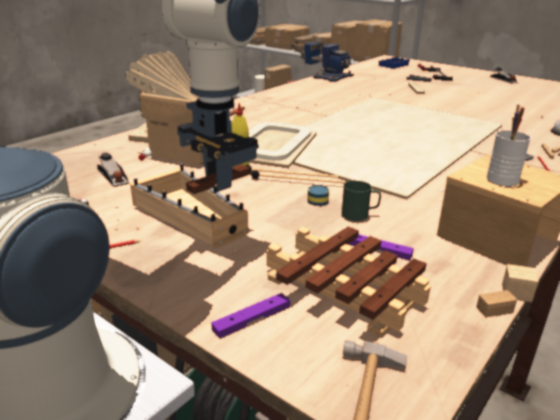

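Emit:
{"fn": "step_arm", "kwargs": {
  "targets": [
    [0,0,0,0.03,0,0,-1],
    [0,0,0,0.02,0,0,-1],
    [0,0,0,0.009,0,0,-1],
    [0,0,0,0.005,0,0,-1],
    [0,0,0,0.002,0,0,-1],
    [0,0,0,0,0,0,-1],
    [0,0,0,0,0,0,-1]
  ]
}}

```text
time: 11.0
tool_pos: [484.8, 111.5, 45.7]
eef_rot: [-2.153, 0.145, 2.15]
force: [0.8, -0.7, -0.6]
finger_gap: 27.6
```

```bash
python3 see.py wrist d2
```

```text
11.05 [484.7 111.5  45.7] [-2.153  0.145  2.15 ] [ 0.4  0.5 -0.2] 27.760626773154865 [558.58375294 101.13769475 230.21678235] [ 1.94220103 -2.22327202 -0.29849088]
```

View pics/d2.png

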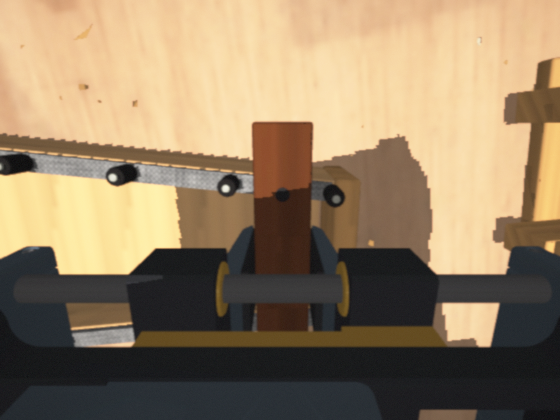

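Emit:
{"fn": "step_arm", "kwargs": {
  "targets": [
    [0,0,0,0.001,0,0,-1],
    [0,0,0,0.0005,0,0,-1],
    [0,0,0,0,0,0,-0.1],
    [0,0,0,0,0,0,-0.1],
    [0,0,0,0,0,0,-0.1],
    [0,0,0,-0.02,0,0,-0.1],
    [0,0,0,-0.04,0,0,-0.1],
    [0,0,0,-0.02,0,0,-0.1]
  ]
}}

```text
time: 11.85
tool_pos: [484.9, 111.6, 125.8]
eef_rot: [-2.153, 0.145, 2.15]
force: [0.7, 0.4, -0.1]
finger_gap: 40.9
```

```bash
python3 see.py scene d3s; python3 see.py wrist d3; python3 -c "
import cv2
im=cv2.imread('pics/d3s.png');cv2.imwrite('pics/d3z.png',cv2.resize(im[120:320,100:300],None,fx=3,fy=3,interpolation=cv2.INTER_CUBIC))"
```

```text
11.9 [486.2 111.8 127.9] [-2.157  0.144  2.146] [ 2.4 -0.1  4.5] 41.16651738933825 [-221.57103797 -609.45317909  593.49543931] [-1.9053091   0.90367039 -0.56213787]
11.95 [486.  111.7 126.1] [-2.156  0.144  2.146] [ 0.8 -0.9 -1.1] 40.924887285446445 [559.26287386 101.38313518 312.7185563 ] [ 1.94504599 -2.22564218 -0.2952672 ]
```

View pics/d3z.png

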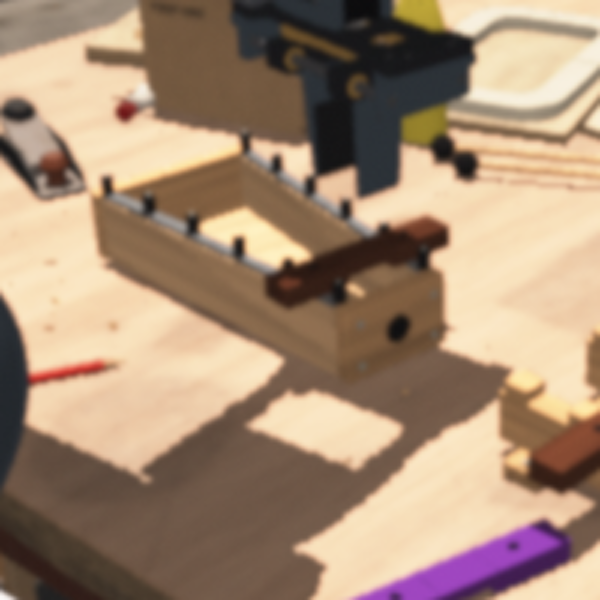

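View pics/d3.png

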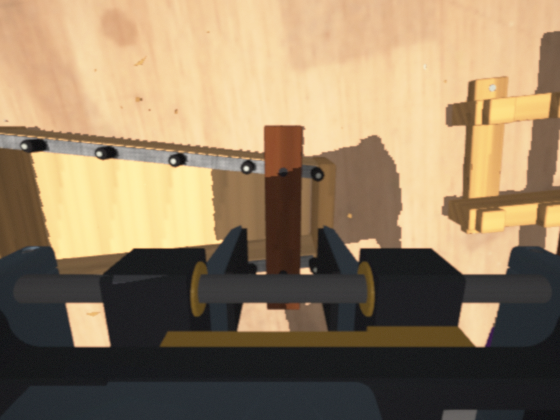

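Emit:
{"fn": "step_arm", "kwargs": {
  "targets": [
    [-0.09,0,0,0,0,0,-0.1],
    [0,0,0,0,0.02,-0.003,-0.1],
    [0,0,0,0,0.045,-0.003,-0.1],
    [0,0,0,0,0.045,-0.003,-0.1],
    [0,0,0,0,0.045,-0.003,-0.1],
    [0,0,0,0,0.045,-0.003,-0.1],
    [0,0,0,0,0.045,-0.003,-0.1],
    [0,0,0,0,0.0149,-0.003,-0.1],
    [0,0,0,0,0,0,-0.1],
    [0,0,0,0,0,0,-0.1]
  ]
}}

```text
time: 12.95
tool_pos: [493.1, -148.4, 123.0]
eef_rot: [-2.197, 0.049, 2.199]
force: [0.4, 0.4, -0.6]
finger_gap: 40.8
```

```bash
python3 see.py wrist e1
```

```text
13.0 [ 493.2 -147.9  123.1] [-2.197  0.048  2.2  ] [0.1 1.1 0.1] 40.90830597035193 [ 567.94639083 -152.16241294  307.34091568] [ 2.03366051 -2.12751196 -0.28845818]
```

View pics/e1.png

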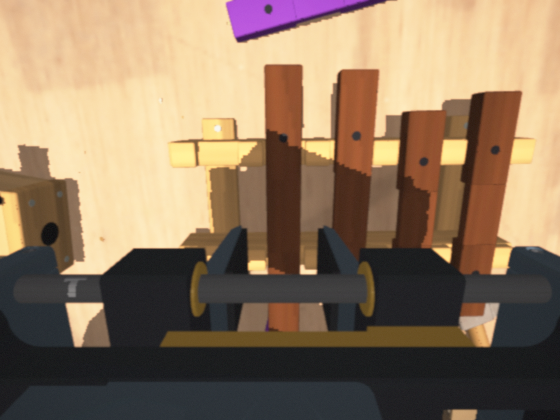

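Emit:
{"fn": "step_arm", "kwargs": {
  "targets": [
    [0,0,0,0.035,0.001,-0.001,-0.1],
    [0,0,0,0.03,0,0,-0.1],
    [0,0,0,0.02,0,0,-0.1],
    [0,0,0,0.008,0,0,-0.1],
    [0,0,0,0.004,0,0,-0.1],
    [0,0,0,0,0,0,-0.1],
    [0,0,0,0,0,0,-0.4],
    [0,0,0,0,0,0,-1],
    [0,0,0,0,0,0,-1],
    [0,0,0,0,0,0,-1]
  ]
}}

```text
time: 14.0
tool_pos: [495.1, -150.3, 27.4]
eef_rot: [-2.2, 0.05, 2.197]
force: [-0.9, 1.8, 7.5]
finger_gap: 27.6
```

Emit:
{"fn": "step_arm", "kwargs": {
  "targets": [
    [0,0,0,0,0,0,-1]
  ]
}}

```text
time: 14.1
tool_pos: [495.1, -150.3, 27.4]
eef_rot: [-2.2, 0.05, 2.197]
force: [-0.0, 2.3, 8.7]
finger_gap: 27.7
```

Emit:
{"fn": "step_arm", "kwargs": {
  "targets": [
    [0,0,0,-0.01,0,0,-1],
    [0,0,0,-0.03,0,0,-1],
    [0,0,0,-0.045,0,0,-1],
    [0.09,0,0,0,0,0,-1],
    [0,0,0,0,-0.013,0.0037,-1],
    [0,0,0,0,-0.03,0.0037,-1],
    [0,0,0,0,-0.045,0.0037,-1],
    [0,0,0,0,-0.045,0.0037,-1],
    [0,0,0,0,-0.045,0.0037,-1],
    [0,0,0,0,-0.045,0.0037,-1]
  ]
}}

```text
time: 15.1
tool_pos: [501.3, 76.1, 111.4]
eef_rot: [-2.151, 0.143, 2.154]
force: [0.7, 0.5, -0.5]
finger_gap: 27.7
```

Emit:
{"fn": "step_arm", "kwargs": {
  "targets": [
    [0,0,0,0,-0.045,0.0037,-1],
    [0,0,0,0,-0.045,0.0037,-1],
    [0,0,0,0,-0.045,0.0037,-1],
    [0,0,0,0,-0.045,0.0037,-1],
    [0,0,0,0,-0.045,0.0037,-1],
    [0,0,0,0,-0.025,0.0035,-1],
    [0,0,0,0,0,0,-1],
    [0,0,0,0,0,0,-1],
    [0,0,0,0,0,0,-1]
  ]
}}

```text
time: 16.0
tool_pos: [513.7, 323.8, 111.3]
eef_rot: [-2.151, 0.146, 2.153]
force: [-0.2, 0.2, -0.2]
finger_gap: 27.9
```

```bash
python3 see.py wrist e2
```

```text
16.05 [514.  323.6 111.4] [-2.151  0.146  2.152] [ 0.3  0.7 -0.8] 27.66056825035292 [587.95081838 313.61362544 295.6831833 ] [ 1.94116989 -2.22119542 -0.29937866]
```

View pics/e2.png

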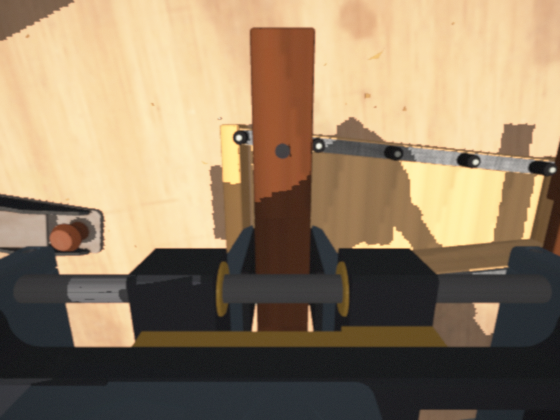

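Emit:
{"fn": "step_arm", "kwargs": {
  "targets": [
    [0,0,0,0.03,-0.0015,0,-1],
    [0,0,0,0.02,0,0,-1],
    [0,0,0,0.01,0,0,-1],
    [0,0,0,0.004,0,0,-1],
    [0,0,0,0.002,0,0,-1],
    [0,0,0,0,0,0,-1],
    [0,0,0,0,0,0,-1]
  ]
}}

```text
time: 16.75
tool_pos: [515.0, 326.2, 46.3]
eef_rot: [-2.152, 0.145, 2.15]
force: [0.7, 0.1, -0.9]
finger_gap: 27.9
```

```bash
python3 see.py wrist e3
```

```text
16.8 [515.  326.2  46.3] [-2.152  0.145  2.15 ] [-1.  -0.2 -0.8] 27.91986694077745 [588.89580916 315.74456863 230.87153713] [ 1.94246274 -2.22338925 -0.29895561]
```

View pics/e3.png

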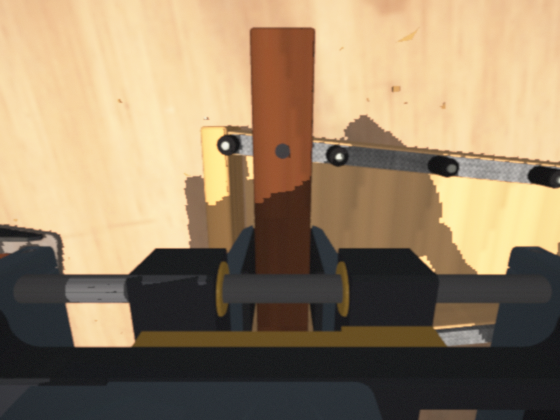

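Well centred between the pins (229 and 338, with the bar at 283). I'll lower another 1.5 mm, release, rise and go on to bar 210.

Emit:
{"fn": "step_arm", "kwargs": {
  "targets": [
    [0,0,0,0.001,0,0,-1],
    [0,0,0,0.0007,0,0,-1],
    [0,0,0,0,0,0,-0.1],
    [0,0,0,0,0,0,-0.1],
    [0,0,0,0,0,0,-0.1],
    [0,0,0,-0.02,0,0,-0.1],
    [0,0,0,-0.04,0,0,-0.1],
    [0,0,0,-0.02,0,0,-0.1],
    [0,0,0,0,0,0,-0.1]
  ]
}}

```text
time: 17.7
tool_pos: [516.3, 326.8, 126.9]
eef_rot: [-2.155, 0.142, 2.146]
force: [-0.4, -0.6, -0.3]
finger_gap: 41.1
```

```bash
python3 see.py wrist e4;python3 -c "
from plan import *
print(sh((514.8,326),rack[210],-.043))"
```

```text
17.75 [515.4 326.4 125.1] [-2.153  0.144  2.148] [-0.1  0.7 -0.9] 40.95818953472956 [589.4135892  316.12127292 311.69167434] [ 1.9455119  -2.22595609 -0.29783942]
[531.6  -6.7]
```

View pics/e4.png

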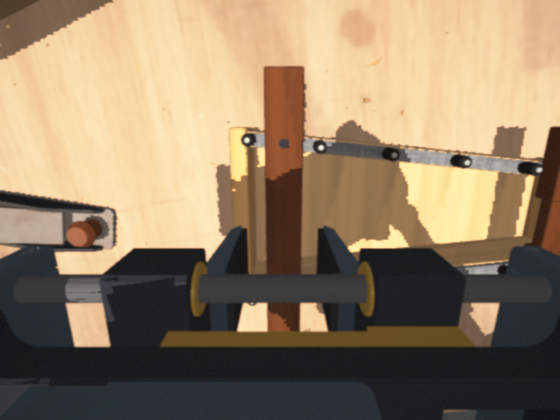

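Emit:
{"fn": "step_arm", "kwargs": {
  "targets": [
    [-0.092,0,0,0,0,0,-0.1],
    [0,0,0,0,0.02,-0.0005,-0.1],
    [0,0,0,0,0.045,-0.0005,-0.1],
    [0,0,0,0,0.045,-0.0005,-0.1],
    [0,0,0,0,0.045,-0.0005,-0.1],
    [0,0,0,0,0.045,-0.0005,-0.1],
    [0,0,0,0,0.045,-0.0005,-0.1],
    [0,0,0,0,0.045,-0.0005,-0.1],
    [0,0,0,0,0.045,-0.0005,-0.1],
    [0,0,0,0,0.045,-0.0005,-0.1]
  ]
}}

```text
time: 18.75
tool_pos: [501.3, -56.1, 123.1]
eef_rot: [-2.197, 0.049, 2.2]
force: [1.0, 0.2, 0.2]
finger_gap: 40.9
```

Emit:
{"fn": "step_arm", "kwargs": {
  "targets": [
    [0,0,0,0,0.045,-0.0005,-0.1],
    [0,0,0,0,0.045,-0.0005,-0.1],
    [0,0,0,0,0.045,-0.0005,-0.1],
    [0,0,0,0,0.0166,-0.0005,-0.1],
    [0,0,0,0,0,0,-0.1],
    [0,0,0,0,0,0,-0.1],
    [0,0,0,0,0,0,-0.1]
  ]
}}

```text
time: 19.45
tool_pos: [497.9, -204.0, 123.6]
eef_rot: [-2.199, 0.046, 2.201]
force: [-1.1, 1.2, -0.0]
finger_gap: 40.7
```

```bash
python3 see.py wrist g1
```

```text
19.5 [ 498.  -204.   123.7] [-2.199  0.046  2.201] [ 0.4 -0.4  0.8] 41.12376627581027 [ 572.63951669 -207.54319966  307.93047561] [ 2.03694081 -2.1241943  -0.28771902]
```

View pics/g1.png

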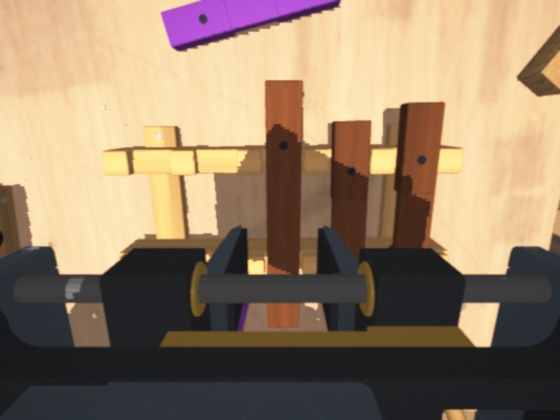

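Emit:
{"fn": "step_arm", "kwargs": {
  "targets": [
    [0,0,0,0.035,0.001,-0.0005,-0.1],
    [0,0,0,0.03,0,0,-0.1],
    [0,0,0,0.02,0,0,-0.1],
    [0,0,0,0.008,0,0,-0.1],
    [0,0,0,0.004,0,0,-0.1],
    [0,0,0,0,0,0,-0.1],
    [0,0,0,0,0,0,-0.4],
    [0,0,0,0,0,0,-1],
    [0,0,0,0,0,0,-1],
    [0,0,0,0,0,0,-1]
  ]
}}

```text
time: 20.5
tool_pos: [499.2, -206.6, 27.7]
eef_rot: [-2.201, 0.048, 2.199]
force: [-0.1, 2.1, 7.4]
finger_gap: 27.8
```

Emit:
{"fn": "step_arm", "kwargs": {
  "targets": [
    [0,0,0,0,0,0,-1]
  ]
}}

```text
time: 20.6
tool_pos: [499.2, -206.6, 27.7]
eef_rot: [-2.201, 0.048, 2.198]
force: [-0.2, 2.1, 8.2]
finger_gap: 28.1
```

Emit:
{"fn": "step_arm", "kwargs": {
  "targets": [
    [0,0,0,-0.01,0,0,-1],
    [0,0,0,-0.03,0,0,-1],
    [0,0,0,-0.045,0,0,-1],
    [0.092,0,0,0,0,0,-1],
    [0,0,0,0,-0.0137,0.0047,-1],
    [0,0,0,0,-0.03,0.0047,-1],
    [0,0,0,0,-0.045,0.0047,-1],
    [0,0,0,0,-0.045,0.0047,-1],
    [0,0,0,0,-0.045,0.0047,-1],
    [0,0,0,0,-0.045,0.0047,-1]
  ]
}}

```text
time: 21.6
tool_pos: [499.5, 21.4, 111.7]
eef_rot: [-2.151, 0.143, 2.154]
force: [0.2, 0.1, -1.4]
finger_gap: 27.6
```

Emit:
{"fn": "step_arm", "kwargs": {
  "targets": [
    [0,0,0,0,-0.045,0.0047,-1],
    [0,0,0,0,-0.045,0.0047,-1],
    [0,0,0,0,-0.045,0.0047,-1],
    [0,0,0,0,-0.045,0.0047,-1],
    [0,0,0,0,-0.045,0.0047,-1],
    [0,0,0,0,-0.025,0.0044,-1],
    [0,0,0,0,0,0,-1],
    [0,0,0,0,0,0,-1],
    [0,0,0,0,0,0,-1]
  ]
}}

```text
time: 22.5
tool_pos: [506.2, 269.8, 111.6]
eef_rot: [-2.151, 0.146, 2.153]
force: [0.5, -0.1, -1.1]
finger_gap: 27.4
```

```bash
python3 see.py wrist g2
```

```text
22.55 [506.5 269.6 111.7] [-2.151  0.146  2.152] [ 0.1  0.3 -0.9] 27.84466862824819 [580.39452181 259.65234441 296.01422608] [ 1.94127487 -2.22121823 -0.29948387]
```

View pics/g2.png

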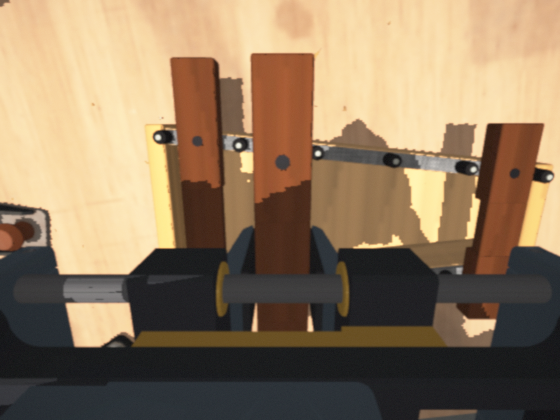

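Emit:
{"fn": "step_arm", "kwargs": {
  "targets": [
    [0,0,0,0.03,-0.001,0,-1],
    [0,0,0,0.02,0,0,-1],
    [0,0,0,0.01,0,0,-1],
    [0,0,0,0.004,0,0,-1],
    [0,0,0,0.002,0,0,-1],
    [0,0,0,0,0,0,-1],
    [0,0,0,0,0,0,-1]
  ]
}}

```text
time: 23.25
tool_pos: [507.5, 271.7, 46.6]
eef_rot: [-2.152, 0.145, 2.15]
force: [-1.2, -0.0, -1.0]
finger_gap: 27.9
```

```bash
python3 see.py wrist g3
```

```text
23.3 [507.4 271.6  46.6] [-2.152  0.145  2.15 ] [ 0.7 -0.5 -1.2] 27.760079354253424 [581.29492405 261.2481428  231.12556116] [ 1.94241972 -2.22336147 -0.29883462]
```

View pics/g3.png

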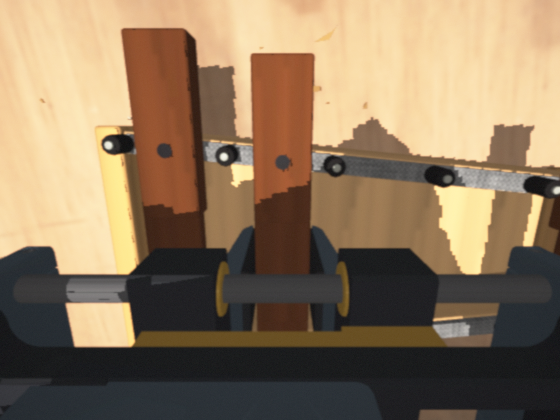

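Emit:
{"fn": "step_arm", "kwargs": {
  "targets": [
    [0,0,0,0.001,0,0,-1],
    [0,0,0,0.0009,0,0,-1],
    [0,0,0,0,0,0,-0.1],
    [0,0,0,0,0,0,-0.1],
    [0,0,0,0,0,0,-0.1],
    [0,0,0,-0.02,0,0,-0.1],
    [0,0,0,-0.04,0,0,-0.1],
    [0,0,0,-0.02,0,0,-0.1],
    [0,0,0,0,0,0,-0.1]
  ]
}}

```text
time: 24.2
tool_pos: [508.6, 272.2, 126.8]
eef_rot: [-2.155, 0.143, 2.146]
force: [0.3, -0.2, -0.3]
finger_gap: 40.9
```

```bash
python3 see.py wrist g4;python3 -c "
from plan import *
print(sh((507.2,271.5),rack[170],-.019))"
```

```text
24.25 [507.8 271.8 125.1] [-2.153  0.144  2.149] [-0.2 -0.5 -0.1] 40.89365739316656 [581.81421574 261.56526261 311.52757626] [ 1.94518637 -2.22574124 -0.29737469]
[531.1   9.5]
```

View pics/g4.png

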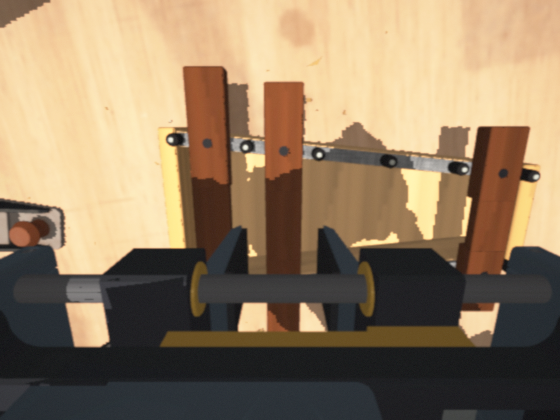

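Emit:
{"fn": "step_arm", "kwargs": {
  "targets": [
    [-0.116,0,0,0,0,0,-0.1],
    [0,0,0,0,0.02,0.0007,-0.1],
    [0,0,0,0,0.045,0.0007,-0.1],
    [0,0,0,0,0.045,0.0007,-0.1],
    [0,0,0,0,0.045,0.0007,-0.1],
    [0,0,0,0,0.045,0.0007,-0.1],
    [0,0,0,0,0.045,0.0007,-0.1],
    [0,0,0,0,0.045,0.0007,-0.1],
    [0,0,0,0,0.045,0.0007,-0.1],
    [0,0,0,0,0.045,0.0007,-0.1]
  ]
}}

```text
time: 25.25
tool_pos: [492.5, -109.9, 122.9]
eef_rot: [-2.21, 0.02, 2.213]
force: [1.0, 1.3, 0.3]
finger_gap: 41.3
```

Emit:
{"fn": "step_arm", "kwargs": {
  "targets": [
    [0,0,0,0,0.045,0.0007,-0.1],
    [0,0,0,0,0.045,0.0007,-0.1],
    [0,0,0,0,0.045,0.0007,-0.1],
    [0,0,0,0,0.0161,0.0007,-0.1],
    [0,0,0,0,0,0,-0.1],
    [0,0,0,0,0,0,-0.1],
    [0,0,0,0,0,0,-0.1]
  ]
}}

```text
time: 25.95
tool_pos: [487.6, -257.7, 123.5]
eef_rot: [-2.211, 0.019, 2.213]
force: [-0.5, 0.6, -0.4]
finger_gap: 41.0
```

```bash
python3 see.py wrist k1
```

```text
26.0 [ 487.8 -257.8  123.8] [-2.212  0.019  2.213] [-0.3 -0.7  0.5] 41.02729627931195 [ 562.4752428  -259.46241374  307.93615272] [ 2.06146286 -2.09770972 -0.28440522]
```

View pics/k1.png

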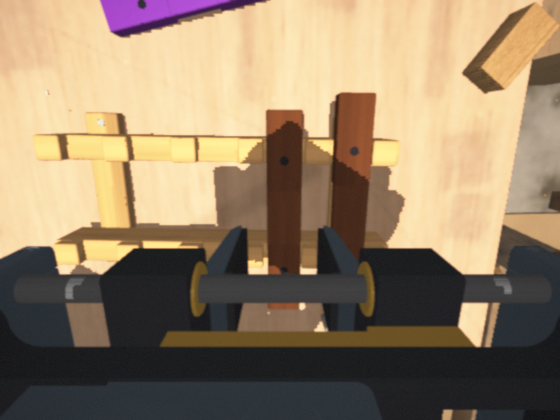

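Emit:
{"fn": "step_arm", "kwargs": {
  "targets": [
    [0,0,0,0.035,0.001,0,-0.1],
    [0,0,0,0.03,0,0,-0.1],
    [0,0,0,0.02,0,0,-0.1],
    [0,0,0,0.008,0,0,-0.1],
    [0,0,0,0.004,0,0,-0.1],
    [0,0,0,0,0,0,-0.1],
    [0,0,0,0,0,0,-0.4],
    [0,0,0,0,0,0,-1],
    [0,0,0,0,0,0,-1],
    [0,0,0,0,0,0,-1]
  ]
}}

```text
time: 27.0
tool_pos: [488.3, -260.5, 27.8]
eef_rot: [-2.213, 0.022, 2.211]
force: [-0.9, 2.1, 7.2]
finger_gap: 28.2
```

Emit:
{"fn": "step_arm", "kwargs": {
  "targets": [
    [0,0,0,0,0,0,-1]
  ]
}}

```text
time: 27.1
tool_pos: [488.3, -260.5, 27.9]
eef_rot: [-2.214, 0.022, 2.211]
force: [0.6, 1.7, 8.6]
finger_gap: 27.6
```

Emit:
{"fn": "step_arm", "kwargs": {
  "targets": [
    [0,0,0,-0.01,0,0,-1],
    [0,0,0,-0.03,0,0,-1],
    [0,0,0,-0.045,0,0,-1],
    [0.116,0,0,0,0,0,-1],
    [0,0,0,0,-0.0156,0.0048,-1],
    [0,0,0,0,-0.03,0.0048,-1],
    [0,0,0,0,-0.045,0.0048,-1],
    [0,0,0,0,-0.045,0.0048,-1],
    [0,0,0,0,-0.045,0.0048,-1],
    [0,0,0,0,-0.045,0.0048,-1]
  ]
}}

```text
time: 28.1
tool_pos: [488.5, -30.7, 112.0]
eef_rot: [-2.151, 0.144, 2.153]
force: [0.2, 0.1, -0.6]
finger_gap: 27.9
```

Emit:
{"fn": "step_arm", "kwargs": {
  "targets": [
    [0,0,0,0,-0.045,0.0048,-1],
    [0,0,0,0,-0.045,0.0048,-1],
    [0,0,0,0,-0.045,0.0048,-1],
    [0,0,0,0,-0.045,0.0048,-1],
    [0,0,0,0,-0.015,0.0044,-1],
    [0,0,0,0,0,0,-1],
    [0,0,0,0,0,0,-1],
    [0,0,0,0,0,0,-1]
  ]
}}

```text
time: 28.9
tool_pos: [492.2, 162.6, 112.0]
eef_rot: [-2.151, 0.146, 2.152]
force: [0.6, 0.4, -1.5]
finger_gap: 27.6
```

```bash
python3 see.py wrist k2
```

```text
28.95 [492.4 162.5 112. ] [-2.151  0.146  2.152] [ 0.1  0.2 -0.2] 27.76392043373138 [566.30604853 152.31869155 296.3599735 ] [ 1.94097    -2.2223971  -0.29943024]
```

View pics/k2.png

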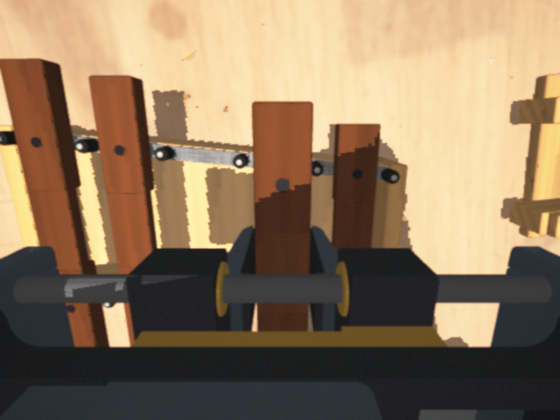

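Emit:
{"fn": "step_arm", "kwargs": {
  "targets": [
    [0,0,0,0.03,-0.001,0,-1],
    [0,0,0,0.02,0,0,-1],
    [0,0,0,0.01,0,0,-1],
    [0,0,0,0.004,0,0,-1],
    [0,0,0,0.002,0,0,-1],
    [0,0,0,0,0,0,-1],
    [0,0,0,0,0,0,-1]
  ]
}}

```text
time: 29.65
tool_pos: [493.1, 164.5, 46.6]
eef_rot: [-2.152, 0.145, 2.15]
force: [0.3, -0.1, -0.7]
finger_gap: 27.7
```

```bash
python3 see.py wrist k3
```

```text
29.7 [493.1 164.6  46.6] [-2.153  0.145  2.15 ] [-0.3 -0.1 -1. ] 27.765274886908095 [566.90744394 154.1860579  231.15806851] [ 1.94231782 -2.22331062 -0.29857972]
```

View pics/k3.png

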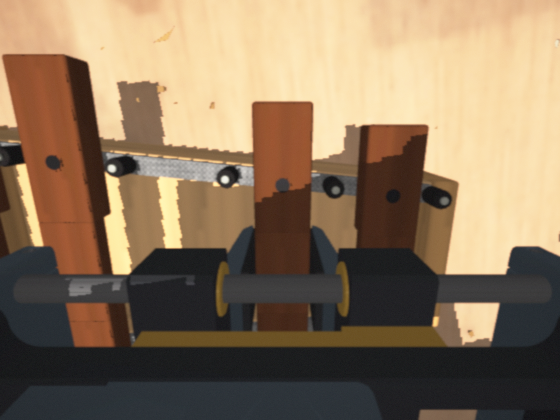

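Emit:
{"fn": "step_arm", "kwargs": {
  "targets": [
    [0,0,0,0.001,0,0,-1],
    [0,0,0,0.0009,0,0,-1],
    [0,0,0,0,0,0,-0.1],
    [0,0,0,0,0,0,-0.1],
    [0,0,0,0,0,0,-0.1],
    [0,0,0,-0.02,0,0,-0.1],
    [0,0,0,-0.04,0,0,-0.1],
    [0,0,0,-0.02,0,0,-0.1],
    [0,0,0,0,0,0,-0.1]
  ]
}}

```text
time: 30.6
tool_pos: [494.2, 164.9, 126.6]
eef_rot: [-2.156, 0.144, 2.146]
force: [0.0, 0.2, 0.0]
finger_gap: 40.8
```

```bash
python3 see.py wrist k4;python3 -c "
from plan import *
print(sh((493,164.5),rack[190],-.024))"
```

```text
30.65 [493.4 164.7 125.1] [-2.154  0.145  2.149] [-0.9 -0.1 -0.2] 41.099643752555515 [567.42182801 154.39960206 311.41133278] [ 1.94480072 -2.22552519 -0.29629536]
[477.4  -7.3]
```

View pics/k4.png

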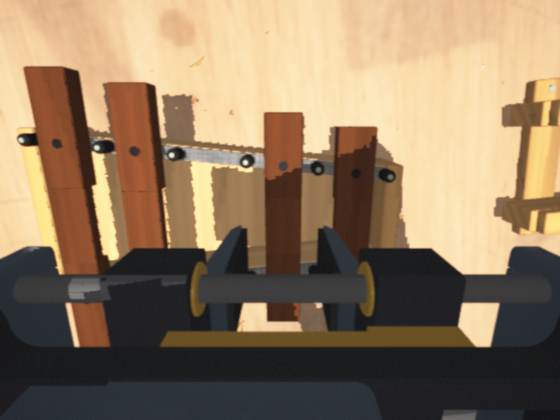

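Emit:
{"fn": "step_arm", "kwargs": {
  "targets": [
    [-0.111,0,0,0,0,0,-0.1],
    [0,0,0,0,0.02,-0.0006,-0.1],
    [0,0,0,0,0.045,-0.0006,-0.1],
    [0,0,0,0,0.045,-0.0006,-0.1],
    [0,0,0,0,0.045,-0.0006,-0.1],
    [0,0,0,0,0.045,-0.0006,-0.1],
    [0,0,0,0,0.045,-0.0006,-0.1],
    [0,0,0,0,0.045,-0.0006,-0.1],
    [0,0,0,0,0.045,-0.0006,-0.1],
    [0,0,0,0,0.045,-0.0006,-0.1]
  ]
}}

```text
time: 31.65
tool_pos: [488.0, -217.1, 122.9]
eef_rot: [-2.207, 0.026, 2.211]
force: [1.3, 0.4, -0.3]
finger_gap: 41.1
```

Emit:
{"fn": "step_arm", "kwargs": {
  "targets": [
    [0,0,0,0,0.045,-0.0006,-0.1],
    [0,0,0,0,0.045,-0.0006,-0.1],
    [0,0,0,0,0.0074,-0.0006,-0.1],
    [0,0,0,0,0,0,-0.1],
    [0,0,0,0,0,0,-0.1],
    [0,0,0,0,0,0,-0.1]
  ]
}}

```text
time: 32.25
tool_pos: [488.2, -311.3, 123.7]
eef_rot: [-2.209, 0.024, 2.211]
force: [0.4, 0.3, 0.0]
finger_gap: 40.7
```

```bash
python3 see.py wrist m1
```

```text
32.3 [ 488.4 -311.5  123.9] [-2.209  0.024  2.21 ] [ 0.1 -0.  -0.4] 40.88284978993482 [ 563.05013372 -313.45357506  308.06156852] [ 2.05665263 -2.10306005 -0.28506097]
```

View pics/m1.png

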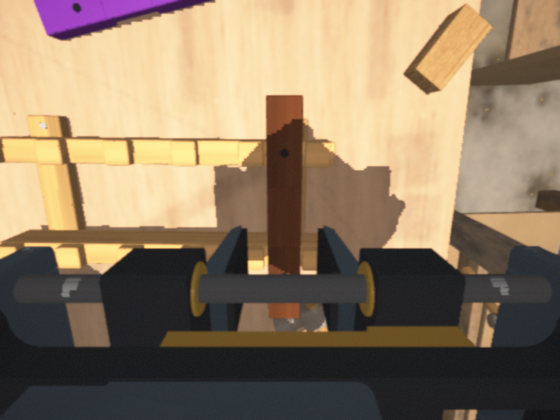

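Emit:
{"fn": "step_arm", "kwargs": {
  "targets": [
    [0,0,0,0.035,0.001,0,-0.1],
    [0,0,0,0.03,0,0,-0.1],
    [0,0,0,0.02,0,0,-0.1],
    [0,0,0,0.008,0,0,-0.1],
    [0,0,0,0.004,0,0,-0.1],
    [0,0,0,0,0,0,-0.1],
    [0,0,0,0,0,0,-0.4],
    [0,0,0,0,0,0,-1],
    [0,0,0,0,0,0,-1],
    [0,0,0,0,0,0,-1]
  ]
}}

```text
time: 33.3
tool_pos: [488.8, -314.2, 28.0]
eef_rot: [-2.211, 0.027, 2.208]
force: [-0.3, 1.5, 7.1]
finger_gap: 27.9
```

Emit:
{"fn": "step_arm", "kwargs": {
  "targets": [
    [0,0,0,0,0,0,-1]
  ]
}}

```text
time: 33.4
tool_pos: [488.8, -314.2, 28.0]
eef_rot: [-2.211, 0.027, 2.208]
force: [-1.0, 1.8, 7.4]
finger_gap: 27.7
```

Emit:
{"fn": "step_arm", "kwargs": {
  "targets": [
    [0,0,0,-0.01,0,0,-1],
    [0,0,0,-0.03,0,0,-1],
    [0,0,0,-0.045,0,0,-1],
    [0.111,0,0,0,0,0,-1],
    [0,0,0,0,-0.0125,0.0047,-1],
    [0,0,0,0,-0.03,0.0047,-1],
    [0,0,0,0,-0.045,0.0047,-1],
    [0,0,0,0,-0.045,0.0047,-1],
    [0,0,0,0,-0.045,0.0047,-1],
    [0,0,0,0,-0.045,0.0047,-1]
  ]
}}

```text
time: 34.4
tool_pos: [489.0, -87.3, 111.9]
eef_rot: [-2.151, 0.143, 2.154]
force: [0.9, 0.7, -1.5]
finger_gap: 27.9
```

Emit:
{"fn": "step_arm", "kwargs": {
  "targets": [
    [0,0,0,0,-0.045,0.0047,-1],
    [0,0,0,0,-0.045,0.0047,-1],
    [0,0,0,0,-0.045,0.0047,-1],
    [0,0,0,0,-0.045,0.0047,-1],
    [0,0,0,0,-0.045,0.0047,-1],
    [0,0,0,0,-0.045,0.0047,-1],
    [0,0,0,0,-0.035,0.0044,-1],
    [0,0,0,0,0,0,-1],
    [0,0,0,0,0,0,-1],
    [0,0,0,0,0,0,-1]
  ]
}}

```text
time: 35.4
tool_pos: [498.3, 216.2, 111.8]
eef_rot: [-2.151, 0.145, 2.153]
force: [0.6, 0.5, -1.0]
finger_gap: 27.5
```

```bash
python3 see.py wrist m2
```

```text
35.45 [498.6 216.  111.9] [-2.151  0.146  2.152] [ 0.2 -0.7 -2.1] 27.592556503125397 [572.54901801 206.0766165  296.21422547] [ 1.94160117 -2.22089847 -0.29956723]
```

View pics/m2.png

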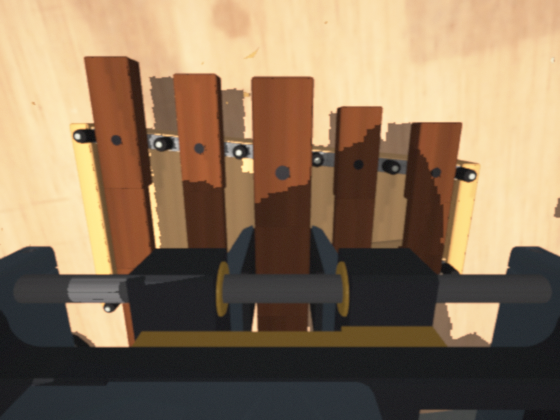

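Emit:
{"fn": "step_arm", "kwargs": {
  "targets": [
    [0,0,0,0.03,-0.001,0,-1],
    [0,0,0,0.02,0,0,-1],
    [0,0,0,0.01,0,0,-1],
    [0,0,0,0.004,0,0,-1],
    [0,0,0,0.002,0,0,-1],
    [0,0,0,0,0,0,-1],
    [0,0,0,0,0,0,-1]
  ]
}}

```text
time: 36.15
tool_pos: [499.7, 218.0, 46.8]
eef_rot: [-2.152, 0.145, 2.15]
force: [0.4, 0.4, -1.0]
finger_gap: 28.1
```

```bash
python3 see.py wrist m3
```

```text
36.2 [499.6 218.   46.7] [-2.152  0.145  2.15 ] [ 0.8 -0.2 -1. ] 27.845887527292025 [573.5040275  207.64146961 231.28628927] [ 1.94237054 -2.22332624 -0.29871359]
```

View pics/m3.png

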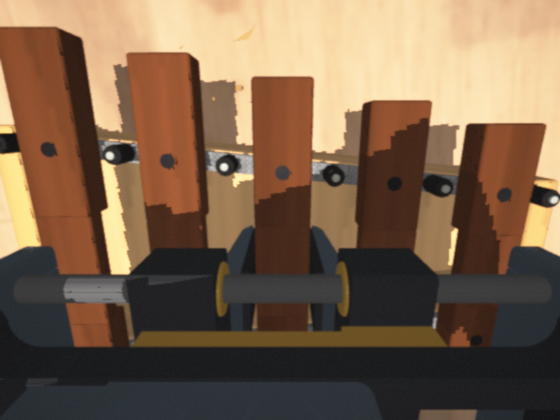

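Emit:
{"fn": "step_arm", "kwargs": {
  "targets": [
    [0,0,0,0.001,0,0,-1],
    [0,0,0,0.001,0,0,-1],
    [0,0,0,0,0,0,-0.1],
    [0,0,0,0,0,0,-0.1],
    [0,0,0,0,0,0,-0.1],
    [0,0,0,-0.02,0,0,-0.1],
    [0,0,0,-0.04,0,0,-0.1],
    [0,0,0,-0.04,0,0,-0.1],
    [0,0,0,-0.04,0,0,-0.1],
    [0,0,0,-0.04,0,0,-0.1]
  ]
}}

```text
time: 37.2
tool_pos: [498.9, 217.9, 225.7]
eef_rot: [-2.151, 0.146, 2.152]
force: [0.4, 0.5, 0.6]
finger_gap: 41.3
```

Emit:
{"fn": "step_arm", "kwargs": {
  "targets": [
    [0,0,0,-0.04,0,0.02,-0.1],
    [0,0,0,-0.03,0,0.03,-0.1],
    [0,0,0,0,0,0.04,-0.1],
    [0,0,0,0,0,0,-0.1],
    [0,0,0,0,0,0,-0.1],
    [0,0,0,0,0,0,-0.1],
    [0,0,0,0,0,0,-0.1],
    [0,0,0,0,0,0,-0.1]
  ]
}}

```text
time: 38.0
tool_pos: [410.6, 229.9, 293.6]
eef_rot: [-2.151, 0.146, 2.152]
force: [0.4, 0.6, 0.3]
finger_gap: 40.7
```

```bash
python3 see.py wrist z1; python3 see.py scene z1s; python3 see.py side z1t;python3 -c "
import cv2
im=cv2.imread('pics/z1.png');cv2.imwrite('pics/z1z.png',cv2.resize(im[20:250,120:460],None,fx=2.3,fy=2.3,interpolation=cv2.INTER_CUBIC))"
```

```text
38.05 [410.5 229.9 293.7] [-2.151  0.146  2.152] [0.2 0.4 0.1] 40.96653526858161 [484.69135521 219.61043676 478.0681911 ] [ 1.94053444 -2.22263666 -0.29960007]
38.1 [410.4 229.9 293.8] [-2.151  0.146  2.152] [-0.4  0.4 -0.2] 41.14836876529162 [-221.57103797 -609.45317909  593.49543931] [-1.9053091   0.90367039 -0.56213787]
38.15 [410.3 229.9 293.8] [-2.151  0.146  2.152] [ 0.5 -0.4  0.2] 40.88766418134224 [ 348.0062382  -860.48337688  489.7058188 ] [-1.99959911  0.2652299  -0.13588197]
```

View pics/z1.png

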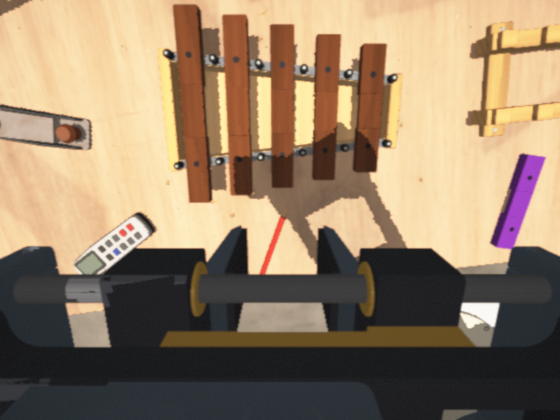

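View pics/z1z.png

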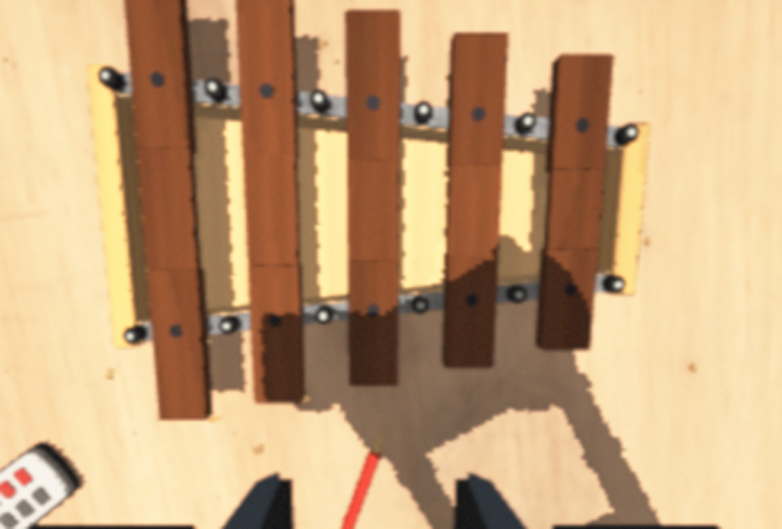

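View pics/z1s.png

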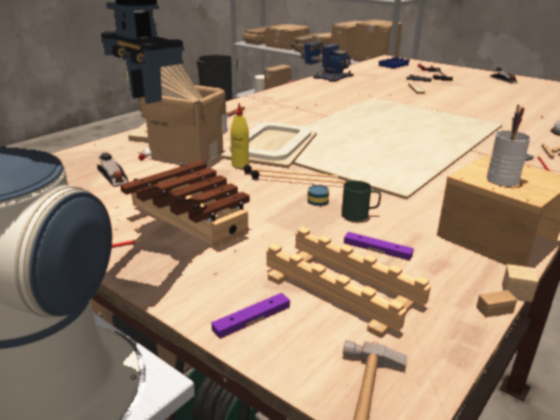

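View pics/z1t.png

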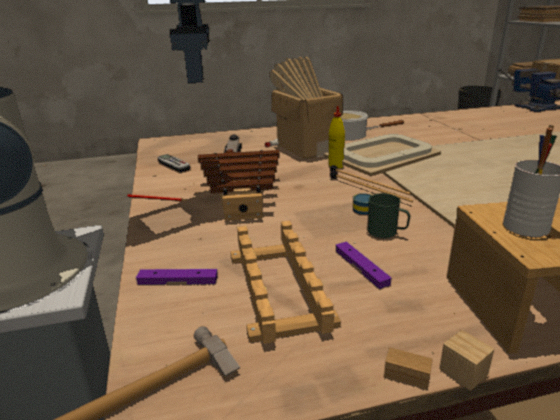

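Now I'll measure all five in the box frame, from the dots at z 86 and the pin tops at z 83.

```bash
python3 - <<'E'
from h import *
import pickle
f=pickle.load(open("pics/z1.pkl","rb"))
S=lambda a:np.array(a)/2.3+[120,20]
U=onz(f,S([(106,75),(213,87),(318,99),(423,110),(525,121),(627,132)]),83)[:,:2]
L=onz(f,S([(132,335),(227,325),(323,315),(420,304),(516,294),(613,283)]),83)[:,:2]
m=(U+L)/2;k=np.array([135,81,27,-27,-81,-135.]);c=m.mean(0);d=(k[:,None]*m).sum(0)/(k@k);th=np.arctan2(-d[0],d[1])
print("box",c.round(1),th.round(3),np.linalg.norm(d))
B={230:[(157,79),(176,331)],210:[(266,90),(275,321)],190:[(372,102),(372,311)],170:[(478,113),(471,300)],150:[(583,125),(570,290)]}
for cc,t in((c,th),(np.array([499.6,218.]),-.135)):
  M=np.array([[np.cos(t),-np.sin(t)],[np.sin(t),np.cos(t)]])
  for n,p in B.items():
    q=onz(f,S(p),86)[:,:2];dd=q[0]-q[1];print(n,((q.mean(0)-cc)@M).round(1),"dots",np.linalg.norm(dd).round(1),"rel yaw",(np.arctan2(dd[1],dd[0])-t).round(3))
E
```

```text
box [499.5 218.9] -0.132 0.988201440461792
230 [  0.2 107.6] dots 127.1 rel yaw -0.001
210 [ 0.2 52.7] dots 116.5 rel yaw -0.0
190 [-0.  -0.9] dots 105.4 rel yaw -0.003
170 [  0.2 -55.1] dots 94.3 rel yaw -0.004
150 [-1.00e-01 -1.09e+02] dots 83.2 rel yaw -0.009
230 [ -0.3 108.6] dots 127.1 rel yaw 0.002
210 [-0.1 53.6] dots 116.5 rel yaw 0.002
190 [-0.2  0. ] dots 105.4 rel yaw -0.001
170 [  0.1 -54.2] dots 94.3 rel yaw -0.002
150 [  -0.  -108.1] dots 83.2 rel yaw -0.007
```

```bash
python3 -c "
from station import arm
print(arm.close_job())"
```

```text
the job is handed in; nothing more can be done
None
```

All five dark tone bars are on the sound box in scale order, 230 mm at the wide end to 150 mm at the narrow end. I handed the job in shortly after 38 s on the robot's clock, against the 112 s limit. No verdict was reported.

**Last checks** (final wrist picture, measured against the box):
- Each bar is within about 1.3 mm of its place and within 0.01 rad of square to the box.
- The dot spacings at the expected height read 127.1, 116.5, 105.4, 94.3 and 83.2 mm. That confirms which bar is which, that the dots are up, and that the bars sit at felt height.
- The fingers were open and clear above the bars.
- In the scene and side pictures the mug and wax tin stand where they were. I compared these by eye only, and I did not measure the bars' level separately.

**What failed or disagreed:**
- **First grasp:** it closed on nothing, because the fingertips sit about 35 mm higher than the stated 19 mm ahead of the TCP. I measured this in the side and wrist pictures and worked with the TCP about 35 mm lower from then on. The bar had not moved.
- **Early move:** one move before that stopped short because I asked for more than 50 mm in a row; I corrected it.
- **Box measurements:** the two estimates of the box position differ by about 1 mm, and the pin spacing in the last picture measured 1.2% small. Both are well inside the tolerances.

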